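Open the deburring barrel and load the rusty blocks

TASK

Load the deburring barrel on the bench: swing the hasp fully back off the screw cap, unscrew the cap (counter-clockwise from above) until the thread lets go, lift it clear and set it down flat in the shallow tray, boss up. Then put every rusty steel block from the bench into the open barrel, and leave barrel and hasp open, since I shall pour in the polishing stones myself; leave the other things on the bench where they are.

Things in the scene. Friction and masses are not known exactly. Their poses are not given: they have to be found in the camera images.
- barrel: Fixed grey steel barrel, z up; origin at the centre of its underside. Outside radius 60 mm up to 62 mm high, then a neck of radius 46 mm up to the rim at z = 122 mm; mouth 84 mm wide, inner floor at z = 6 mm. Hinge of the hasp on its +x side, catch on its -x side. The neck has a coarse right-hand outside thread, 12 mm pitch; the cap is fully free after about 2.3 turns.
- barrel_mouth (a point): Centre of the barrel's mouth, at the height of the rim (122 mm above the bench).
- hasp (a joint): Hinge of the steel hasp, rad: 0 = lying over the cap, 2.5 = swung fully back (stop; it then slants up and away behind the barrel). Its axis is the barrel's y axis through point hasp_hinge. Light (0.12 kg), hardly any friction; it falls open by itself once past upright (let go at 1.9 rad or more). While shut, it blocks the cap from rising.
- hasp_hinge (a point): Point on the hinge axis of the hasp: 72 mm along the barrel's +x from its axis, 132 mm above the bench.
- hasp_knob (a point): Centre of the hasp's black ball knob, 22 mm in diameter, on a thin stem 30 mm above the hasp's front bar; with the hasp shut it lies 142 mm from the hinge along the barrel's -x and 34 mm above it. The front bar is 92 mm long along the barrel's y.
- cap: Loose black screw cap, 0.25 kg, 122 mm in diameter, 50 mm high to its top plate, on which stands a hexagon boss 50 mm across flats and 30 mm high. Origin: centre of the skirt's lower edge, 78 mm above the bench when screwed home; z up, x square to one pair of flats. Turned counter-clockwise seen from above it rises 12 mm a turn, with little effort; let go in between, it stays.
- cap_boss (a point): Point on the cap's axis in the hexagon boss, 72 mm above the cap's origin and 8 mm under the boss's top: a good height for the grip (the top plate is 22 mm lower).
- tray: Fixed shallow grey sheet-metal tray, 170 x 170 mm, rim 18 mm high, walls and floor 4 mm; origin at the centre of its underside.
- block_1: Rusty drilled steel block, 20 x 60 x 23 mm (x, y, z), origin at the centre of its underside. May be absent.
- block_2: As block_1. May be absent.
- block_3: As block_1. May be absent.
- block_4: Rusty drilled steel block, 35 x 50 x 31 mm (x, y, z), origin at the centre of its underside. May be absent.
- block_5: As block_4. May be absent.
- flange: Bystander: rusty pipe flange with a short pipe socket, 49 x 114 x 60 mm; not a block, stays where it is.
- tape_rule: Bystander: yellow tape measure, 32 x 84 x 62 mm; stays.
- tape_roll: Bystander: roll of masking tape, 100 mm in diameter, 20 mm high; stays.
- oil: Bystander: oil bottle, 62 mm in diameter, 197 mm high; stays.
- driver: Bystander: screwdriver, 28 x 190 x 26 mm; stays.

How it is judged:
By the outcome, as a careful person would: the job done as asked, in the order asked, and still so for the second after the job is handed in, with the robot touching nothing.
Of block_1, block_2, block_3, block_4, block_5 only 2 to 4 are there at a start; the rules pass over those that are not, and their reading is None.
At some moment in a run one of block_1, block_2, block_3, block_4, block_5 may be knocked a few centimetres aside while the robot is not near it.
It also fails if it takes over 210 s, if anything falls off the work surface, if the arm or the gripper's body presses on something with over 40 N, if the wrist force passes 120 N, or if a joint passes its speed limit or range.

ROBOT

A 6-joint arm with a two-finger parallel gripper is mounted at the origin on a cart in front of the work surface, level with it; the furniture and walls round the work are solid. World frame = base frame: x ahead of the robot, y to its left, z up, the work surface at z = 0. Lengths are in m, angles in degrees, forces in N, time in s.
With the tool pointing down it reaches from about 0.4 to 0.825 m from the base axis. Payload 7 kg.
Tool frame: the origin (TCP) lies between the finger pads; the fingertips stand 19 mm ahead of it and the grasp point (between the pads) is the TCP (r.finger_overhang is the distance from the TCP to the fingertips, in m); z points along the fingers, y is the direction in which the jaws open and shut (so a half turn about z gives the same grasp; the last joint's range is limited). The gripper opens to 88 mm and grips with 3 to 60 N. Pads are 19 mm wide; open, the fingers measure 130 mm over their backs; the gripper's body (78 mm by 193 mm) begins 47 mm behind the grasp point.
Start: joints at [90.648, 20.546, 0.682, 0, -70.136, -16.507], TCP at [0.184, 0.649, 0.246] pointing down, gripper open.
Joint ranges: [-176.03, 176.03], [-82.01, 121.73], [-58.28, 71.71], [-173.87, 95.51], [-174.79, -0.11], [-173.66, 173.66]. Speed limits (degrees/s): [136.94, 136.94, 172.46, 180, 180, 180].

INTERFACE

Orientations are given as [roll, pitch, yaw] about the fixed x, y, z axes, in that order (R = Rz(yaw) Ry(pitch) Rx(roll)).
In Python, from plant import r, optics gives the robot as it stands. The module is installed in compiled form; this text tells all that it offers.
- The arm moves only by the tool step_arm, never from a script. Its argument "increments" is a list of rows, each an object of numbers: "tx", "ty", "tz": the shift along the world's x, y, z in mm; "ax", "ay", "az": the turn, a rotation vector about the world's x, y, z in degrees; "claw": the gripper command: -1 is shut, 1 is fully open, values between are in proportion. In form: [{"tx": .., "ty": .., "tz": .., "ax": .., "ay": .., "az": .., "claw": ..}, ...]. A call has 1 to 12 rows; each row shifts and turns the commanded pose from where the row before left it; what a row does not reach is not made up. A row lasts 1/10 s, in which the tool goes at most 50 mm and 8.59 degrees, less where a joint would pass 70% of its speed; a pose out of reach is approached as far as the arm can. A call with a gripper value outside its range is refused whole. The fingers move at their own pace and stop on an object; "newtons" is the grip in N (left out, the last holds). Time passes only in rows, so rows that do not move let the fingers close. It gives the time, the measured TCP pose, the force and the opening at its end, in the units of the state.
- r.get_state(): the state, without advancing time (a new reading comes with each control period).
- optics.capture(name): name is "side" or "top" or "wrist"; returns a dict with "image" (480x640x3 uint8, blue, green, red), "depth" (480x640 float32, m along the optical axis (not along the pixel's ray), 0 where there is no reading), "fx", "fy", "cx", "cy" (pixels), "R" (3x3) and "t" (3): a world point X has camera coordinates R X + t. Camera axes: x right, y down, z forward; pixel columns grow to the right and rows downward; lengths in m; the calibration is good to about 2 mm. A picture is of the moment at which its call begins.
- r.close_job(): hands the job in, once; it reports no verdict.
The state is a dict: "time_s": time; "joints": joint angles; "qd": joint speeds; "joint_torque": joint torques, N m; "tcp_pos": TCP position; "eef_rot": TCP orientation; "contact_force": force on the tool from outside, world axes, zero at the start; "moment": the same for the moment, N m; "gripper_width": finger opening in m.
Only numpy, scipy, OpenCV 4.12 (cv2) and the standard library are available. Lean on these libraries where they do the work, as an engineer would, in place of code of your own. Each camera call takes 0.05 s, during which the arm holds its last target. There are 200 camera calls.

## Working session

There is one attempt and no reset: what is moved stays moved. The work goes in short steps, Python scripts to look and compute and a tool call to move; the robot and the scene stay as the last step left them, time stands still between calls to the robot, and variables do not carry over. Pictures are saved under pics/ and viewed, about 12 in all and at most 16, crops included, and the job is handed in when it is done.

Besides the shell and the picture viewer there is one more tool, called after "Request:" as name([rows], argument=value, ...), one row to a line, values as JSON. step_arm: Moves the arm, as the interface text tells. Its arguments: {"type":"object","properties":{"increments":{"type":"array","items":{"type":"object","properties":{"tx":{"type":"number"},"ty":{"type":"number"},"tz":{"type":"number"},"ax":{"type":"number"},"ay":{"type":"number"},"az":{"type":"number"},"claw":{"type":"number"}}}},"newtons":{"type":"number"}},"required":["increments"]}

```bash
mkdir -p pics
cat > h.py <<'E'
import numpy as np, cv2
from plant import r, optics
def cap(n,save=None):
    c=optics.capture(n)
    if save: cv2.imwrite('pics/'+save+'.png',c['image'])
    return c
def pts(c):
    d=c['depth']; v,u=np.mgrid[:480,:640]
    P=np.stack([(u-c['cx'])/c['fx']*d,(v-c['cy'])/c['fy']*d,d],-1)
    W=(P-c['t'])@c['R']; W[d==0]=np.nan
    return W
def ray(c,u,v,z):
    d=np.array([(u-c['cx'])/c['fx'],(v-c['cy'])/c['fy'],1])@c['R']; o=-c['R'].T@c['t']
    return o+d*(z-o[2])/d[2]
E
python3 - <<'E'
from h import *
s=r.get_state(); print({k:np.round(v,3) for k,v in s.items()})
for n in('top','side'):
    c=cap(n,n+'0'); np.savez(n+'0.npz',**c); print(n,c['fx'],np.round(c['R'],3).tolist(),np.round(-c['R'].T@c['t'],3),(c['depth']==0).mean())
E
```

```text
{'time_s': np.float64(0.0), 'joints': array([ 9.0650e+01,  2.0592e+01,  6.3400e-01, -2.2000e-02, -7.0135e+01,
       -1.6504e+01]), 'qd': array([-0.145, -0.047, -0.027,  0.041,  0.062, -0.074]), 'joint_torque': array([-0.0000e+00, -5.8271e+01,  2.9305e+01,  6.9970e+00,  7.0000e-03,
       -0.0000e+00]), 'tcp_pos': array([0.184, 0.649, 0.245]), 'eef_rot': array([ 1.79905e+02, -7.00000e-03, -1.58610e+01]), 'contact_force': array([0.005, 0.295, 0.335]), 'moment': array([-0.02 , -0.026,  0.008]), 'gripper_width': np.float64(0.088)}
top 433.168964027763 [[0.421, -0.907, 0.005], [-0.861, -0.402, -0.312], [0.285, 0.127, -0.95]] [ 0.184 -0.118  1.17 ] 0.3945182291666667
side 526.2361070015214 [[-0.992, -0.123, 0.022], [-0.086, 0.537, -0.839], [0.091, -0.834, -0.544]] [0.378 1.187 0.912] 0.004078776041666667
```

View pics/top0.png

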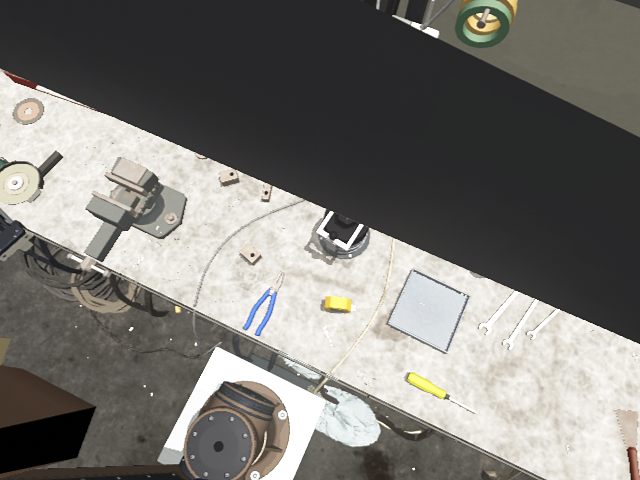

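View pics/side0.png

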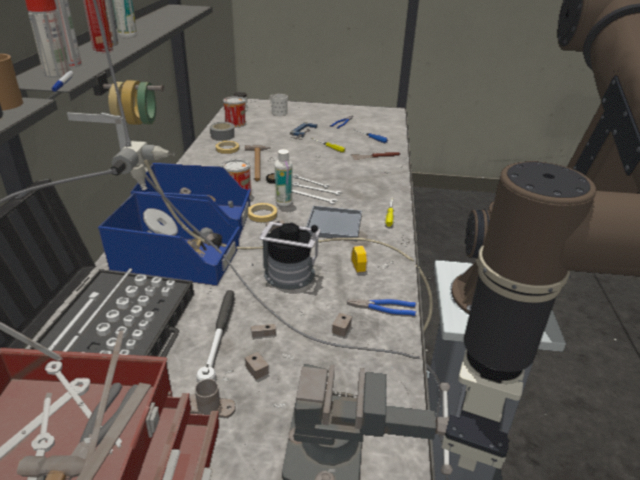

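The top view shows the barrel with its hasp near (345,235), the tray at (428,310) and three blocks at (228,178), (266,192) and (250,256). A shelf hides part of the bench. The side view shows the same blocks at (263,330), (342,324) and (257,364), with the flange at (207,395). Next I'll work out metric positions.

```bash
cat > m.py <<'E'
from h import *
def load(n): return dict(np.load(n+'.npz'))
if __name__=='__main__':
    S=load('side0');T=load('top0');WS=pts(S);WT=pts(T)
    def blob(c,W,u,v,rad,zmin,zmax,name):
        w=W[v-rad:v+rad,u-rad:u+rad].reshape(-1,3); w=w[(w[:,2]>zmin)&(w[:,2]<zmax)]
        if len(w)<8: print(name,'few',len(w));return
        zt=np.percentile(w[:,2],95); t=w[w[:,2]>zt-.006]
        (cx,cy),(a,b),ang=cv2.minAreaRect((t[:,:2]*1000).astype(np.float32)); print(name,'ctr',round(cx),round(cy),'size',round(a),round(b),'ang',round(ang),'ztop',round(zt*1000),'n',len(t))
    for u,v in((263,330),(342,324),(257,364)): blob(S,WS,u,v,18,.01,.06,'S%d'%u)
    for u,v in((228,178),(266,192),(250,256)): blob(T,WT,u,v,14,.01,.06,'T%d'%u)
    for n,W,p in(('tray',WS,(335,221)),('oil',WS,(284,160)),('tape',WS,(262,212)),('rule',WS,(360,258)),('flange',WS,(207,395)),('shelf',WS,(150,30)),('shelf2',WS,(200,15)),('bin',WS,(225,215)),('vise',WS,(340,385)),('vise2',WS,(310,375)),('bench',WS,(300,360)),('hose',WS,(125,155)),('knob',WS,(290,229)),('bar',WS,(290,244)),('barL',WS,(265,240)),('R',WS,(316,230)),('arm',WS,(490,370)),('bench left',WS,(225,280)), ('T tray',WT,(428,310)),('T shelf',WT,(300,100)),('T shelf edge',WT,(400,235)),('Tshelfedge2',WT,(200,150))):
        print(n,np.round(W[p[1],p[0]]*1000))
    for n,k,sc in(('side0',(225,200,130,120),6),('top0',(290,180,110,100),6)):
        u,v,w,h=k; im=cv2.imread('pics/%s.png'%n)[v:v+h,u:u+w]; cv2.imwrite('pics/%s_c.png'%n,cv2.resize(im,None,fx=5,fy=5,interpolation=cv2.INTER_CUBIC))
    a=cv2.imread('pics/side0_c.png');b=cv2.imread('pics/top0_c.png');H=min(len(a),len(b))
    cv2.imwrite('pics/c0.png',cv2.resize(np.hstack([a[:H],b[:H]]),(800,int(800*H/(a.shape[1]+b.shape[1])))))
E
python3 m.py
```

```text
S263 ctr 599 237 size 59 26 ang 19 ztop 25 n 151
S342 ctr 410 191 size 54 36 ang 74 ztop 32 n 205
S257 ctr 591 358 size 37 53 ang 42 ztop 33 n 261
T228 ctr 590 357 size 38 49 ang 42 ztop 35 n 163
T266 ctr 594 235 size 51 20 ang 16 ztop 26 n 99
T250 ctr 409 190 size 50 35 ang 72 ztop 34 n 195
tray [ 472. -327.    6.]
oil [ 660. -421.  171.]
tape [ 727. -356.   -0.]
rule [378. -59.  50.]
flange [678. 455.  16.]
shelf [1169. -657.  516.]
shelf2 [1096. -995.  510.]
bin [ 802. -172.   87.]
vise [398. 373.  -1.]
vise2 [451. 512. 173.]
bench [498. 310.  -1.]
hose [971.  57. 374.]
knob [572.  -4. 162.]
bar [567.  30. 136.]
barL [637.  19. 135.]
R [501.  -1. 168.]
arm [198. 679. 402.]
bench left [753.  33.  -4.]
T tray [ 476. -315.   -1.]
T shelf [nan nan nan]
T shelf edge [nan nan nan]
Tshelfedge2 [nan nan nan]
```

View pics/c0.png

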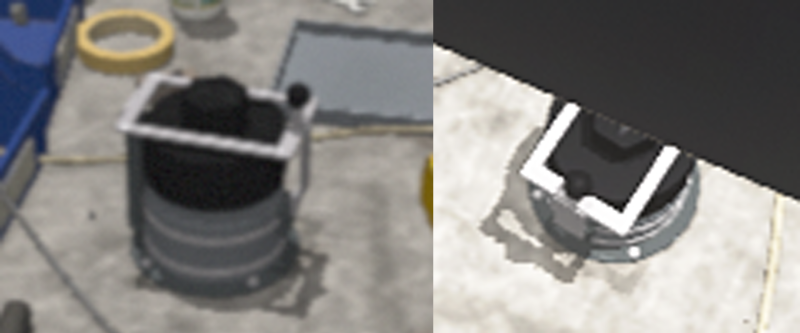

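Run:
```python
from m import *
from scipy.optimize import least_squares
S=load('side0');T=load('top0');WS=pts(S);WT=pts(T)
for n,W in(('S',WS),('T',WT)):
    q=W.reshape(-1,3); m=(abs(q[:,0]-.57)<.12)&(abs(q[:,1])<.13)&(q[:,2]>.012)&(q[:,2]<.055); p=q[m]
    f=least_squares(lambda a:np.hypot(p[:,0]-a[0],p[:,1]-a[1])-.06,[.57,0],loss='soft_l1',f_scale=.002); print(n,'barrel',np.round(f.x*1000,1),len(p),np.median(abs(f.fun)))
for n,c,W in(('S',S,WS),('T',T,WT)):
    im=c['image'].astype(int); m=(im.min(2)>150)&(W[...,2]>.115)&(W[...,2]<.16)&(abs(W[...,0]-.57)<.13)&(abs(W[...,1])<.13)
    p=W[m]; (cx,cy),(a,b),ang=cv2.minAreaRect((p[:,:2]*1000).astype(np.float32)); print(n,'white',round(cx),round(cy),round(a),round(b),round(ang,1),len(p),np.round(np.percentile(p[:,2],[5,50,95]),3))
    k=W[...,2]>.150; k&=(im.max(2)<90)&(abs(W[...,0]-.57)<.13)&(abs(W[...,1])<.13); p=W[k]
    import collections
    nl,lab,st,ce=cv2.connectedComponentsWithStats(k.astype(np.uint8))
    for i in range(1,nl):
        if st[i,4]>5: print(n,'dark',ce[i].round(),st[i,4],np.round(W[lab==i].mean(0),3),np.round(W[lab==i].max(0),3))
# triangulate knob
A=[];b=[]
for c,u,v in((S,314.5,229),(T,333,235)):
    d=np.array([(u-c['cx'])/c['fx'],(v-c['cy'])/c['fy'],1])@c['R'];d/=np.linalg.norm(d);o=-c['R'].T@c['t'];M=np.eye(3)-np.outer(d,d);A.append(M);b.append(M@o); print(ray(c,u,v,.166))
print('knob',np.linalg.lstsq(np.vstack(A),np.hstack(b),rcond=None)[0])
```

```text
S barrel [577.7 -19.2] 626 0.0020799179284519687
T barrel [576.2 -19.1] 136 0.0007466882829634605
S white 577 -18 96 153 81.2 243 [0.135 0.138 0.141]
S dark [289. 228.] 184 [ 0.576 -0.014  0.157] [0.601 0.013 0.163]
S dark [314. 228.] 41 [ 0.508 -0.004  0.171] [0.516 0.005 0.18 ]
T white 535 -14 82 106 1.8 381 [0.129 0.139 0.142]
T dark [344. 220.] 103 [ 0.559 -0.02   0.158] [0.567 0.003 0.164]
T dark [333. 235.] 57 [ 0.505 -0.011  0.174] [ 0.516 -0.002  0.179]
[ 0.50625127 -0.00815141  0.166     ]
[ 0.50809469 -0.01157773  0.166     ]
knob [ 0.50755492 -0.01135     0.16436292]
```

Request:
step_arm([
  {"tz":35},
  {"tz":35},
  {"tz":35},
  {"tx":21.5,"ty":-44,"az":0.5},
  {"tx":21.5,"ty":-44,"az":0.5},
  {"tx":21.5,"ty":-44,"az":0.5},
  {"tx":21.5,"ty":-44,"az":0.5},
  {"tx":21.5,"ty":-44,"az":0.5},
  {"tx":21.5,"ty":-44,"az":0.5},
  {"tx":21.5,"ty":-44,"az":0.5},
  {"tx":21.5,"ty":-44,"az":0.5},
  {"tx":21.5,"ty":-44,"az":0.5},
])

```text
$.increments[0]: bad value
```

Request:
step_arm([
  {"tx":21.5,"ty":-44,"az":0.5},
  {"tx":21.5,"ty":-44,"az":0.5},
  {"tx":21.5,"ty":-44,"az":0.5},
  {"tx":21.5,"ty":-44,"az":0.5},
  {"tx":21.5,"ty":-44,"az":0.5},
  {"tx":21.5,"ty":-44,"az":0.5},
  {},
  {},
])

```text
$.increments[0]: bad value
```

```bash
cat > sv.py <<'E'
from h import *; import sys
s=r.get_state(); print({k:np.round(v,1 if k=='joints' else 3).tolist() for k,v in s.items() if k not in('qd','joint_torque')})
for n in sys.argv[2:]:
    c=cap(n,n+sys.argv[1]); np.savez(n+sys.argv[1]+'.npz',**c); print(n,np.round(-c['R'].T@c['t'],3))
E
python3 sv.py 1 wrist side
```

```text
{'time_s': 0.1, 'joints': [90.6, 20.6, 0.6, -0.0, -70.1, -16.5], 'tcp_pos': [0.184, 0.649, 0.245], 'eef_rot': [179.915, -0.009, -15.868], 'contact_force': [-1.017, -0.503, -0.376], 'moment': [-0.004, 0.003, -0.045], 'gripper_width': 0.088}
wrist [0.248 0.632 0.383]
side [0.378 1.187 0.912]
```

View pics/wrist1.png

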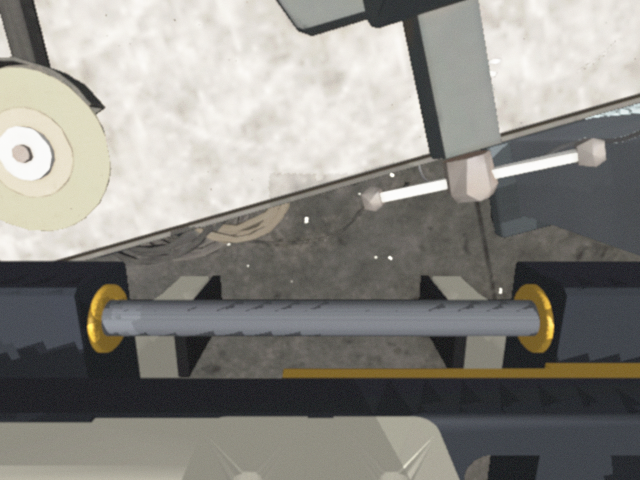

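The moves were refused because each row needs all seven keys. The wrist view shows only the vise handle and the fingers at the bottom. I'll resend with complete rows.

Request:
step_arm([
  {"tx":0,"ty":0,"tz":35,"ax":0,"ay":0,"az":0,"claw":1},
  {"tx":0,"ty":0,"tz":35,"ax":0,"ay":0,"az":0,"claw":1},
  {"tx":0,"ty":0,"tz":35,"ax":0,"ay":0,"az":0,"claw":1},
  {"tx":21.5,"ty":-44,"tz":0,"ax":0,"ay":0,"az":0.5,"claw":1},
  {"tx":21.5,"ty":-44,"tz":0,"ax":0,"ay":0,"az":0.5,"claw":1},
  {"tx":21.5,"ty":-44,"tz":0,"ax":0,"ay":0,"az":0.5,"claw":1},
  {"tx":21.5,"ty":-44,"tz":0,"ax":0,"ay":0,"az":0.5,"claw":1},
  {"tx":21.5,"ty":-44,"tz":0,"ax":0,"ay":0,"az":0.5,"claw":1},
  {"tx":21.5,"ty":-44,"tz":0,"ax":0,"ay":0,"az":0.5,"claw":1},
])

```text
time_s: 1.1
tcp_pos: [0.3139, 0.3833, 0.3506]
eef_rot: [-180.0, -0.0, -12.8]
contact_force: [1.1, 0.2, 0.6]
gripper_width: 0.0876
```

Request:
step_arm([
  {"tx":21.5,"ty":-44,"tz":0,"ax":0,"ay":0,"az":0.5,"claw":1},
  {"tx":21.5,"ty":-44,"tz":0,"ax":0,"ay":0,"az":0.5,"claw":1},
  {"tx":21.5,"ty":-44,"tz":0,"ax":0,"ay":0,"az":0.5,"claw":1},
  {"tx":21.5,"ty":-44,"tz":0,"ax":0,"ay":0,"az":0.5,"claw":1},
  {"tx":21.5,"ty":-44,"tz":0,"ax":0,"ay":0,"az":0.5,"claw":1},
  {"tx":21.5,"ty":-44,"tz":0,"ax":0,"ay":0,"az":0.5,"claw":1},
  {"tx":21.5,"ty":-44,"tz":0,"ax":0,"ay":0,"az":0.5,"claw":1},
  {"tx":21.5,"ty":-44,"tz":0,"ax":0,"ay":0,"az":0.5,"claw":1},
  {"tx":0,"ty":0,"tz":0,"ax":0,"ay":0,"az":0,"claw":1},
  {"tx":0,"ty":0,"tz":0,"ax":0,"ay":0,"az":0,"claw":1},
])

```text
time_s: 2.1
tcp_pos: [0.4856, 0.0319, 0.3502]
eef_rot: [180.0, 0.0, -9.1]
contact_force: [-0.3, -0.2, 0.6]
gripper_width: 0.0878
```

```bash
python3 sv.py 1b wrist side
```

```text
{'time_s': 2.1, 'joints': [27.0, -0.7, -12.0, -0.0, -78.7, 54.0], 'tcp_pos': [0.486, 0.032, 0.35], 'eef_rot': [179.984, 0.045, -9.071], 'contact_force': [-0.25, -0.203, 0.592], 'moment': [0.038, 0.033, 0.048], 'gripper_width': 0.088}
wrist [0.551 0.022 0.489]
side [0.378 1.187 0.912]
```

View pics/wrist1b.png

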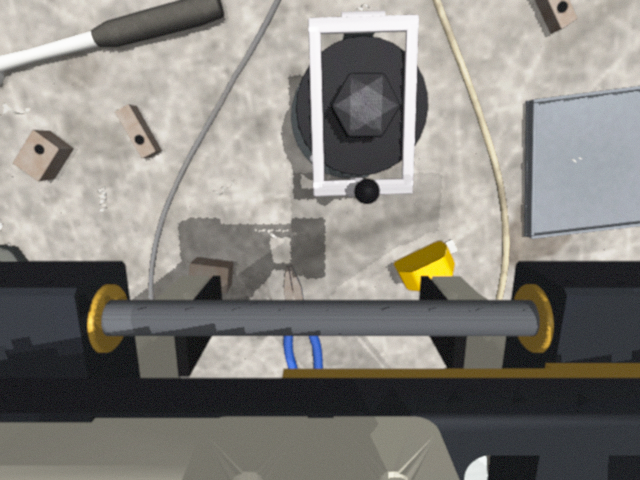

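The wrist view shows the hasp as a white frame over the cap, with the knob at (367,191) and the hexagon boss at (367,105). A fourth block is visible at (557,10), to the right behind the barrel. I'll measure these.

```bash
cat > n.py <<'E'
from m import *
def comps(c,mask,minn=60):
    n,lab,st,ce=cv2.connectedComponentsWithStats(mask.astype(np.uint8))
    return [(lab==i,st[i],ce[i]) for i in range(1,n) if st[i,4]>=minn]
def blocks(c,zr=(.015,.05),xr=(.3,.8)):
    W=pts(c);im=c['image'].astype(int);hs=cv2.cvtColor(c['image'],cv2.COLOR_BGR2HSV)
    m=(W[...,2]>zr[0])&(W[...,2]<zr[1])&(W[...,0]>xr[0])&(W[...,0]<xr[1])&(hs[...,0]<25)&(hs[...,1]>35)&(im.max(2)<220)
    for k,st,ce in comps(c,m,60):
        w=W[k];z=np.percentile(w[:,2],90);t=w[w[:,2]>z-.005]
        (x,y),(a,b),g=cv2.minAreaRect((t[:,:2]*1000).astype(np.float32))
        if a>b: a,b,g=b,a,g+90
        print('px',ce.round(),'n',st[4],'xy',round(x),round(y),'size',round(a),round(b),'shortaxis',round(g,1),'ztop',round(z*1000))
E
python3 - <<'E'
from n import *
c=load('wrist1b');W=pts(c);im=c['image'].astype(int)
near=np.hypot(W[...,0]-.577,W[...,1]+.019)<.13
for k,st,ce in comps(c,near&(W[...,2]>.145)&(W[...,2]<.2)):
    w=W[k];print(ce,st,np.round(w.mean(0),4),np.round(w.max(0),4))
k=max(comps(c,near&(W[...,2]>.150)&(np.hypot(W[...,0]-.577,W[...,1]+.019)<.045)),key=lambda a:a[1][4]);w=(W[k[0]][:,:2]*1000).astype(np.float32)
h=cv2.convexHull(w);ap=cv2.approxPolyDP(h,6,True)[:,0];print('hex',ap.round(),cv2.minEnclosingCircle(w))
P=w-np.mean(w,0)
best=[(max(np.ptp(P@[np.cos(t+j*np.pi/3),np.sin(t+j*np.pi/3)]) for j in range(3)),np.degrees(t)) for t in np.radians(np.arange(0,60,.5))];print('flat normal deg (mod60)',min(best))
wh=near&(im.min(2)>150)&(W[...,2]>.12)&(W[...,2]<.16);print('bar',cv2.minAreaRect((W[wh][:,:2]*1000).astype(np.float32)))
print('ray knob',ray(c,367,191,.166))
blocks(c)
print('side');blocks(load('side1b'))
tr=(abs(W[...,2]-.018)<.005)&(W[...,1]<-.15);print('tray near edge',np.round(np.nanpercentile(W[tr],[2,50,98],axis=0),3))
S=load('side0');V=pts(S);k=(abs(V[...,0]-.47)<.12)&(abs(V[...,1]+.32)<.12)&(V[...,2]>.010)&(V[...,2]<.025);print('tray',cv2.minAreaRect((V[k][:,:2]*1000).astype(np.float32)))
T=load('top0');V=pts(T);k=(abs(V[...,0]-.47)<.12)&(abs(V[...,1]+.32)<.12)&(V[...,2]>.010)&(V[...,2]<.025);print('trayT',cv2.minAreaRect((V[k][:,:2]*1000).astype(np.float32)))
E
```

```text
[365.55957002 104.40161242] [ 332   73   69   64 3349] [ 0.5748 -0.0192  0.1573] [0.6009 0.0082 0.1603]
[367.         190.48380952] [354 178  26  26 525] [ 0.5066 -0.0098  0.1727] [5.164e-01 5.000e-04 1.776e-01]
hex [[601.  -9.]
 [580.   8.]
 [555.  -0.]
 [549. -30.]
 [571. -47.]
 [596. -38.]] ((574.84228515625, -19.63272476196289), 28.124408721923828)
flat normal deg (mod60) (np.float64(50.075275449594415), np.float64(51.0))
bar ((573.9853515625, -26.06631088256836), (106.38345336914062, 153.93890380859375), 82.40546417236328)
ray knob [ 0.50519955 -0.01041022  0.166     ]
px [561.  13.] n 487 xy 650 -262 size 21 35 shortaxis 114.7 ztop 22
px [138. 131.] n 795 xy 598 236 size 20 59 shortaxis 106.3 ztop 23
px [ 39. 155.] n 1412 xy 590 356 size 36 50 shortaxis 42.4 ztop 31
px [501. 219.] n 772 xy 379 -182 size 11 112 shortaxis 82.5 ztop 37
px [419. 262.] n 685 xy 379 -83 size 30 62 shortaxis 19.0 ztop 47
px [213. 271.] n 603 xy 409 190 size 35 50 shortaxis 162.4 ztop 30
side
px [261. 210.] n 207 xy 721 -335 size 95 101 shortaxis 4.8 ztop 24
px [354. 240.] n 152 xy 358 -179 size 18 118 shortaxis 79.5 ztop 40
px [359. 262.] n 173 xy 380 -81 size 30 63 shortaxis 18.3 ztop 47
px [342. 323.] n 217 xy 410 194 size 35 52 shortaxis 163.5 ztop 32
px [264. 328.] n 113 xy 600 239 size 22 55 shortaxis 105.4 ztop 24
px [257. 364.] n 304 xy 591 359 size 35 51 shortaxis 41.9 ztop 32
px [208. 403.] n 137 xy 666 492 size 15 43 shortaxis 102.2 ztop 46
tray near edge [[ 0.389 -0.349  0.013]
 [ 0.527 -0.25   0.017]
 [ 0.658 -0.174  0.022]]
tray ((474.1167907714844, -312.9010314941406), (182.20472717285156, 170.17222595214844), 87.4150619506836)
trayT ((475.3072814941406, -315.0343017578125), (175.0885009765625, 172.56982421875), 87.68174743652344)
```

Request:
step_arm([
  {"tx":21,"ty":-42,"tz":0,"ax":0,"ay":0,"az":1,"claw":1},
  {"tx":0,"ty":0,"tz":-45,"ax":0,"ay":0,"az":0,"claw":1},
  {"tx":0,"ty":0,"tz":-45,"ax":0,"ay":0,"az":0,"claw":1},
  {"tx":0,"ty":0,"tz":-42,"ax":0,"ay":0,"az":0,"claw":1},
  {"tx":0,"ty":0,"tz":-30,"ax":0,"ay":0,"az":0,"claw":1},
  {"tx":0,"ty":0,"tz":-20,"ax":0,"ay":0,"az":0,"claw":1},
  {"tx":0,"ty":0,"tz":0,"ax":0,"ay":0,"az":0,"claw":1},
  {"tx":0,"ty":0,"tz":0,"ax":0,"ay":0,"az":0,"claw":-1},
  {"tx":0,"ty":0,"tz":0,"ax":0,"ay":0,"az":0,"claw":-1},
  {"tx":0,"ty":0,"tz":0,"ax":0,"ay":0,"az":0,"claw":-1},
  {"tx":0,"ty":0,"tz":0,"ax":0,"ay":0,"az":0,"claw":-1},
  {"tx":0,"ty":0,"tz":0,"ax":0,"ay":0,"az":0,"claw":-1},
], newtons=12)

```text
time_s: 3.4
tcp_pos: [0.5067, -0.0087, 0.1691]
eef_rot: [-180.0, -0.1, -7.9]
contact_force: [-0.2, -0.2, 0.4]
gripper_width: 0.0532
```

Request:
step_arm([
  {"tx":0,"ty":0,"tz":0,"ax":0,"ay":0,"az":0,"claw":-1},
  {"tx":0,"ty":0,"tz":0,"ax":0,"ay":0,"az":0,"claw":-1},
  {"tx":0,"ty":0,"tz":0,"ax":0,"ay":0,"az":0,"claw":-1},
], newtons=12)

```text
time_s: 3.7
tcp_pos: [0.5065, -0.0088, 0.1685]
eef_rot: [180.0, 0.0, -7.9]
contact_force: [0.5, 0.1, -0.3]
gripper_width: 0.0294
```

Run:
```python
import numpy as np
# knob path in barrel frame -> world, from theta 0 in steps, relative increments
ux=np.array([np.cos(np.radians(-8)),np.sin(np.radians(-8))]);th=np.radians(np.arange(0,116,5));a0=np.arctan2(34,-142);R=146
x=R*np.cos(a0-th);z=R*np.sin(a0-th)
P=np.c_[x*ux[0],x*ux[1],z]
for t,d in zip(np.degrees(th[1:]),np.diff(P,axis=0)): print(round(t),np.round(d,1))
```

```text
5 [ 3.5 -0.5 12.2]
10 [ 4.5 -0.6 11.9]
15 [ 5.5 -0.8 11.5]
20 [ 6.5 -0.9 10.9]
25 [ 7.4 -1.  10.3]
30 [ 8.3 -1.2  9.6]
35 [ 9.1 -1.3  8.9]
40 [ 9.8 -1.4  8. ]
45 [10.5 -1.5  7.1]
50 [11.  -1.5  6.2]
55 [11.5 -1.6  5.2]
60 [11.9 -1.7  4.2]
65 [12.2 -1.7  3.1]
70 [12.5 -1.8  2. ]
75 [12.6 -1.8  0.9]
80 [12.6 -1.8 -0.2]
85 [12.5 -1.8 -1.3]
90 [12.4 -1.7 -2.4]
95 [12.1 -1.7 -3.5]
100 [11.8 -1.7 -4.6]
105 [11.3 -1.6 -5.6]
110 [10.8 -1.5 -6.6]
115 [10.2 -1.4 -7.5]
```

Request:
step_arm([
  {"tx":0,"ty":0,"tz":0,"ax":0,"ay":0,"az":0,"claw":-1},
  {"tx":0,"ty":0,"tz":0,"ax":0,"ay":0,"az":0,"claw":-1},
  {"tx":0,"ty":0,"tz":0,"ax":0,"ay":0,"az":0,"claw":-1},
  {"tx":3.5,"ty":-0.5,"tz":12.2,"ax":0,"ay":0,"az":0,"claw":-1},
  {"tx":4.5,"ty":-0.6,"tz":11.9,"ax":0,"ay":0,"az":0,"claw":-1},
  {"tx":5.5,"ty":-0.8,"tz":11.5,"ax":0,"ay":0,"az":0,"claw":-1},
  {"tx":6.5,"ty":-0.9,"tz":10.9,"ax":0,"ay":0,"az":0,"claw":-1},
  {"tx":7.4,"ty":-1,"tz":10.3,"ax":0,"ay":0,"az":0,"claw":-1},
  {"tx":8.3,"ty":-1.2,"tz":9.6,"ax":0,"ay":0,"az":0,"claw":-1},
], newtons=12)

```text
time_s: 4.6
tcp_pos: [0.541, -0.0157, 0.2349]
eef_rot: [179.8, 0.2, -7.9]
contact_force: [-1.0, -8.2, -2.4]
gripper_width: 0.0208
```

Request:
step_arm([
  {"tx":9.1,"ty":-1.3,"tz":8.9,"ax":0,"ay":0,"az":0,"claw":-1},
  {"tx":9.8,"ty":-1.4,"tz":8,"ax":0,"ay":0,"az":0,"claw":-1},
  {"tx":10.5,"ty":-1.5,"tz":7.1,"ax":0,"ay":0,"az":0,"claw":-1},
  {"tx":11,"ty":-1.5,"tz":6.2,"ax":0,"ay":0,"az":0,"claw":-1},
  {"tx":11.5,"ty":-1.6,"tz":5.2,"ax":0,"ay":0,"az":0,"claw":-1},
  {"tx":11.9,"ty":-1.7,"tz":4.2,"ax":0,"ay":0,"az":0,"claw":-1},
  {"tx":12.2,"ty":-1.7,"tz":3.1,"ax":0,"ay":0,"az":0,"claw":-1},
  {"tx":12.5,"ty":-1.8,"tz":2,"ax":0,"ay":0,"az":0,"claw":-1},
  {"tx":12.6,"ty":-1.8,"tz":0.9,"ax":0,"ay":0,"az":0,"claw":-1},
], newtons=12)

```text
time_s: 5.5
tcp_pos: [0.6433, -0.0294, 0.2807]
eef_rot: [179.9, 0.1, -7.9]
contact_force: [-0.9, -3.7, -0.1]
gripper_width: 0.0209
```

Request:
step_arm([
  {"tx":12.6,"ty":-1.8,"tz":-0.2,"ax":0,"ay":0,"az":0,"claw":-1},
  {"tx":12.5,"ty":-1.8,"tz":-1.3,"ax":0,"ay":0,"az":0,"claw":-1},
  {"tx":12.4,"ty":-1.7,"tz":-2.4,"ax":0,"ay":0,"az":0,"claw":-1},
  {"tx":12.1,"ty":-1.7,"tz":-3.5,"ax":0,"ay":0,"az":0,"claw":-1},
  {"tx":11.8,"ty":-1.7,"tz":-4.6,"ax":0,"ay":0,"az":0,"claw":-1},
  {"tx":11.3,"ty":-1.6,"tz":-5.6,"ax":0,"ay":0,"az":0,"claw":-1},
  {"tx":10.8,"ty":-1.5,"tz":-6.6,"ax":0,"ay":0,"az":0,"claw":-1},
  {"tx":10.2,"ty":-1.4,"tz":-7.5,"ax":0,"ay":0,"az":0,"claw":-1},
  {"tx":0,"ty":0,"tz":0,"ax":0,"ay":0,"az":0,"claw":-1},
], newtons=12)

```text
time_s: 6.4
tcp_pos: [0.7388, -0.042, 0.2474]
eef_rot: [179.9, -0.0, -7.9]
contact_force: [1.3, -4.8, 1.5]
gripper_width: 0.021
```

```bash
python3 sv.py 2 side
```

```text
{'time_s': 6.4, 'joints': [11.8, 26.6, 10.3, 0.1, -73.7, 70.3], 'tcp_pos': [0.739, -0.042, 0.247], 'eef_rot': [179.942, -0.024, -7.883], 'contact_force': [1.331, -4.822, 1.468], 'moment': [-1.841, -0.394, 0.003], 'gripper_width': 0.021}
side [0.378 1.187 0.912]
```

Run:
```python
from m import *
V=pts(load('side0')).reshape(-1,3)
k=(V[:,2]>.12)&(V[:,0]>.62)&(V[:,0]<.95)&(V[:,1]<.3)&(V[:,1]>-.45);q=V[k]
for x0 in np.arange(.62,.95,.05):
  print(round(x0,2),[ (round(y0,2),int(1000*q[(q[:,0]>=x0)&(q[:,0]<x0+.05)&(q[:,1]>=y0)&(q[:,1]<y0+.1)][:,2].max(initial=0))) for y0 in np.arange(-.45,.3,.1)])
import cv2
im=cv2.imread('pics/side2.png');cv2.imwrite('pics/side2c.png',cv2.resize(im[60:300,180:420],None,fx=2.4,fy=2.4))
```

```text
0.62 [(np.float64(-0.45), 203), (np.float64(-0.35), 0), (np.float64(-0.25), 0), (np.float64(-0.15), 140), (np.float64(-0.05), 143), (np.float64(0.05), 0), (np.float64(0.15), 0), (np.float64(0.25), 0)]
0.67 [(np.float64(-0.45), 199), (np.float64(-0.35), 0), (np.float64(-0.25), 0), (np.float64(-0.15), 0), (np.float64(-0.05), 0), (np.float64(0.05), 0), (np.float64(0.15), 0), (np.float64(0.25), 0)]
0.72 [(np.float64(-0.45), 0), (np.float64(-0.35), 0), (np.float64(-0.25), 0), (np.float64(-0.15), 0), (np.float64(-0.05), 0), (np.float64(0.05), 0), (np.float64(0.15), 0), (np.float64(0.25), 0)]
0.77 [(np.float64(-0.45), 123), (np.float64(-0.35), 0), (np.float64(-0.25), 0), (np.float64(-0.15), 127), (np.float64(-0.05), 0), (np.float64(0.05), 0), (np.float64(0.15), 0), (np.float64(0.25), 0)]
0.82 [(np.float64(-0.45), 151), (np.float64(-0.35), 0), (np.float64(-0.25), 152), (np.float64(-0.15), 153), (np.float64(-0.05), 165), (np.float64(0.05), 152), (np.float64(0.15), 0), (np.float64(0.25), 0)]
0.87 [(np.float64(-0.45), 154), (np.float64(-0.35), 0), (np.float64(-0.25), 155), (np.float64(-0.15), 155), (np.float64(-0.05), 370), (np.float64(0.05), 153), (np.float64(0.15), 0), (np.float64(0.25), 0)]
0.92 [(np.float64(-0.45), 154), (np.float64(-0.35), 0), (np.float64(-0.25), 155), (np.float64(-0.15), 494), (np.float64(-0.05), 371), (np.float64(0.05), 153), (np.float64(0.15), 0), (np.float64(0.25), 0)]
```

View pics/side2c.png

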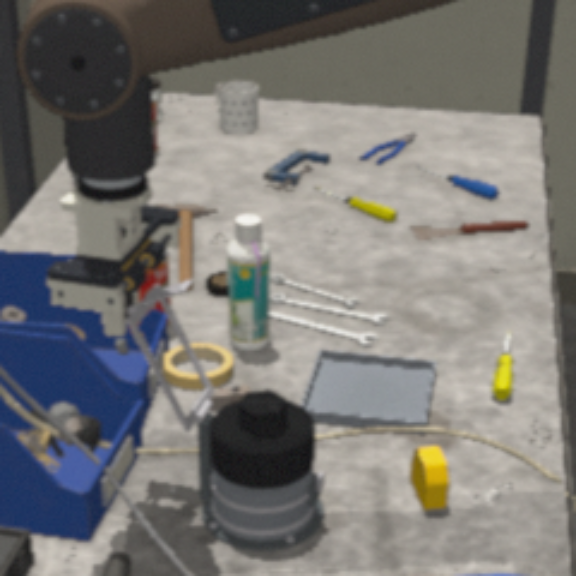

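The side view shows the jaws holding the knob at about 115° hasp swing. There is a hose at x≥0.87, z≈0.37, so I won't go further out. I'll let go here and rise straight up, and the hasp should fall open past the fingertips.

Request:
step_arm([
  {"tx":0,"ty":0,"tz":0,"ax":0,"ay":0,"az":0,"claw":-0.2},
  {"tx":0,"ty":0,"tz":0,"ax":0,"ay":0,"az":0,"claw":-0.2},
  {"tx":0,"ty":0,"tz":20,"ax":0,"ay":0,"az":0,"claw":-0.2},
  {"tx":0,"ty":0,"tz":30,"ax":0,"ay":0,"az":0,"claw":-0.2},
  {"tx":0,"ty":0,"tz":30,"ax":0,"ay":0,"az":0,"claw":-0.2},
  {"tx":0,"ty":0,"tz":20,"ax":0,"ay":0,"az":0,"claw":-0.2},
  {"tx":0,"ty":0,"tz":0,"ax":0,"ay":0,"az":0,"claw":-0.2},
  {"tx":0,"ty":0,"tz":0,"ax":0,"ay":0,"az":0,"claw":-0.2},
])

```text
time_s: 7.25
tcp_pos: [0.737, -0.0404, 0.3489]
eef_rot: [-179.9, -0.0, -7.8]
contact_force: [-0.1, -0.3, -1.2]
gripper_width: 0.0351
```

```bash
python3 sv.py 3 side
python3 - <<'E'
from n import *
im=cv2.imread('pics/side3.png');cv2.imwrite('pics/side3c.png',cv2.resize(im[60:300,180:420],None,fx=2.4,fy=2.4))
E
```

```text
{'time_s': 7.25, 'joints': [11.9, 24.6, 19.9, -0.1, -85.3, 70.3], 'tcp_pos': [0.737, -0.04, 0.349], 'eef_rot': [-179.927, -0.029, -7.825], 'contact_force': [-0.074, -0.325, -1.219], 'moment': [0.011, 0.004, -0.005], 'gripper_width': 0.035}
side [0.378 1.187 0.912]
```

View pics/side3c.png

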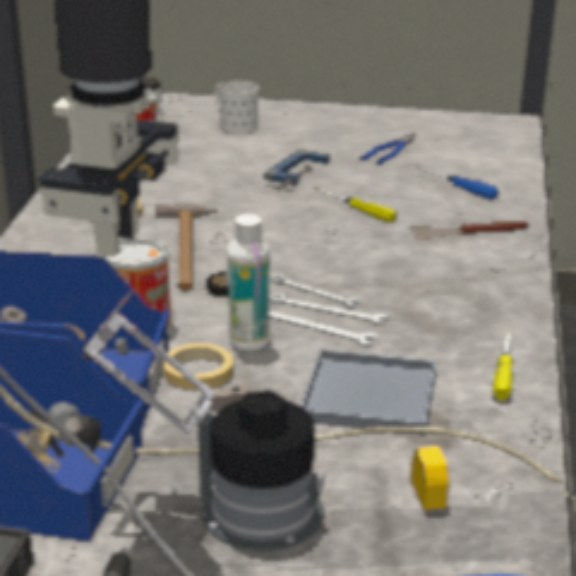

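The hasp is fully back and the knob is free. Next I'll go above the boss and wind the wrist back for the first stroke.

Request:
step_arm([
  {"tx":-40.4,"ty":5.2,"tz":-20,"ax":0,"ay":0,"az":-8.5,"claw":1},
  {"tx":-40.4,"ty":5.2,"tz":-20,"ax":0,"ay":0,"az":-8.5,"claw":1},
  {"tx":-40.4,"ty":5.2,"tz":-20,"ax":0,"ay":0,"az":-8.5,"claw":1},
  {"tx":-40.4,"ty":5.2,"tz":-20,"ax":0,"ay":0,"az":-8.5,"claw":1},
  {"tx":0,"ty":0,"tz":0,"ax":0,"ay":0,"az":-8.5,"claw":1},
  {"tx":0,"ty":0,"tz":0,"ax":0,"ay":0,"az":-8.5,"claw":1},
  {"tx":0,"ty":0,"tz":0,"ax":0,"ay":0,"az":-8.5,"claw":1},
  {"tx":0,"ty":0,"tz":0,"ax":0,"ay":0,"az":-8.5,"claw":1},
  {"tx":0,"ty":0,"tz":0,"ax":0,"ay":0,"az":-8.5,"claw":1},
  {"tx":0,"ty":0,"tz":0,"ax":0,"ay":0,"az":-8.5,"claw":1},
  {"tx":0,"ty":0,"tz":0,"ax":0,"ay":0,"az":-8.5,"claw":1},
  {"tx":0,"ty":0,"tz":0,"ax":0,"ay":0,"az":-8.5,"claw":1},
])

```text
time_s: 8.5
tcp_pos: [0.5746, -0.0203, 0.2674]
eef_rot: [179.9, -0.0, -110.2]
contact_force: [0.1, -0.1, 0.2]
gripper_width: 0.0879
```

Request:
step_arm([
  {"tx":0,"ty":0,"tz":0,"ax":0,"ay":0,"az":-8.5,"claw":1},
  {"tx":0,"ty":0,"tz":0,"ax":0,"ay":0,"az":-8.5,"claw":1},
  {"tx":0,"ty":0,"tz":0,"ax":0,"ay":0,"az":-8.5,"claw":1},
  {"tx":0,"ty":0,"tz":0,"ax":0,"ay":0,"az":-8.5,"claw":1},
  {"tx":0,"ty":0,"tz":0,"ax":0,"ay":0,"az":-8.5,"claw":1},
  {"tx":0,"ty":0,"tz":0,"ax":0,"ay":0,"az":-8.5,"claw":1},
  {"tx":0,"ty":0,"tz":0,"ax":0,"ay":0,"az":-8.5,"claw":1},
  {"tx":0,"ty":0,"tz":0,"ax":0,"ay":0,"az":-8.5,"claw":1},
  {"tx":0,"ty":0,"tz":0,"ax":0,"ay":0,"az":-8.5,"claw":1},
  {"tx":0,"ty":0,"tz":0,"ax":0,"ay":0,"az":-8.5,"claw":1},
  {"tx":0,"ty":0,"tz":0,"ax":0,"ay":0,"az":-8.5,"claw":1},
  {"tx":0,"ty":0,"tz":0,"ax":0,"ay":0,"az":-8.5,"claw":1},
])

```text
time_s: 9.7
tcp_pos: [0.5746, -0.0203, 0.2674]
eef_rot: [-179.9, -0.1, 147.8]
contact_force: [-0.4, -0.2, -0.2]
gripper_width: 0.0874
```

```bash
python3 sv.py 4 wrist
python3 - <<'E'
from n import *
c=load('wrist4');W=pts(c)
k=max(comps(c,(W[...,2]>.150)&(W[...,2]<.175)&(np.hypot(W[...,0]-.577,W[...,1]+.019)<.045)),key=lambda a:a[1][4]);w=(W[k[0]][:,:2]*1000).astype(np.float32);P=w-w.mean(0)
best=[(max(np.ptp(P@[np.cos(t+j*np.pi/3),np.sin(t+j*np.pi/3)]) for j in range(3)),np.degrees(t)) for t in np.radians(np.arange(0,60,.5))];print(k[1],cv2.minEnclosingCircle(w),'flat normal',min(best))
E
```

```text
{'time_s': 9.7, 'joints': [17.4, 10.5, -10.2, -0.0, -69.4, -139.6], 'tcp_pos': [0.575, -0.02, 0.267], 'eef_rot': [-179.931, -0.105, 147.793], 'contact_force': [-0.416, -0.242, -0.23], 'moment': [0.08, -0.153, -0.004], 'gripper_width': 0.087}
wrist [0.519 0.016 0.406]
[ 283  202   77   81 4591] ((574.4088134765625, -18.853906631469727), 28.131376266479492) flat normal (np.float64(50.10229038502102), np.float64(51.0))
```

Request:
step_arm([
  {"tx":0.5,"ty":1,"tz":-30,"ax":0,"ay":0,"az":-6.8,"claw":1},
  {"tx":0,"ty":0,"tz":-40,"ax":0,"ay":0,"az":0,"claw":1},
  {"tx":0,"ty":0,"tz":-30,"ax":0,"ay":0,"az":0,"claw":1},
  {"tx":0,"ty":0,"tz":-15.4,"ax":0,"ay":0,"az":0,"claw":1},
  {"tx":0,"ty":0,"tz":0,"ax":0,"ay":0,"az":0,"claw":1},
  {"tx":0,"ty":0,"tz":0,"ax":0,"ay":0,"az":0,"claw":-1},
  {"tx":0,"ty":0,"tz":0,"ax":0,"ay":0,"az":0,"claw":-1},
  {"tx":0,"ty":0,"tz":0,"ax":0,"ay":0,"az":0,"claw":-1},
  {"tx":0,"ty":0,"tz":0,"ax":0,"ay":0,"az":0,"claw":-1},
  {"tx":0,"ty":0,"tz":0,"ax":0,"ay":0,"az":0,"claw":-1},
  {"tx":0,"ty":0,"tz":0,"ax":0,"ay":0,"az":0,"claw":-1},
  {"tx":0,"ty":0,"tz":0,"ax":0,"ay":0,"az":0,"claw":-1},
], newtons=30)

```text
time_s: 10.95
tcp_pos: [0.5758, -0.0196, 0.1539]
eef_rot: [-180.0, 0.0, 141.3]
contact_force: [-2.3, 0.2, 4.8]
gripper_width: 0.0499
```

Request:
step_arm([
  {"tx":0,"ty":0,"tz":0,"ax":0,"ay":0,"az":0,"claw":-1},
  {"tx":0,"ty":0,"tz":0,"ax":0,"ay":0,"az":0,"claw":-1},
  {"tx":0,"ty":0,"tz":0.28,"ax":0,"ay":0,"az":8.5,"claw":-1},
  {"tx":0,"ty":0,"tz":0.28,"ax":0,"ay":0,"az":8.5,"claw":-1},
  {"tx":0,"ty":0,"tz":0.28,"ax":0,"ay":0,"az":8.5,"claw":-1},
], newtons=30)

```text
time_s: 11.45
tcp_pos: [0.5756, -0.0195, 0.154]
eef_rot: [-180.0, -0.0, 167.2]
contact_force: [0.1, -0.8, -1.3]
gripper_width: 0.0497
```

Request:
step_arm([
  {"tx":0,"ty":0,"tz":0.28,"ax":0,"ay":0,"az":8.5,"claw":-1},
  {"tx":0,"ty":0,"tz":0.28,"ax":0,"ay":0,"az":8.5,"claw":-1},
  {"tx":0,"ty":0,"tz":0.28,"ax":0,"ay":0,"az":8.5,"claw":-1},
  {"tx":0,"ty":0,"tz":0.28,"ax":0,"ay":0,"az":8.5,"claw":-1},
  {"tx":0,"ty":0,"tz":0.28,"ax":0,"ay":0,"az":8.5,"claw":-1},
  {"tx":0,"ty":0,"tz":0.28,"ax":0,"ay":0,"az":8.5,"claw":-1},
  {"tx":0,"ty":0,"tz":0.28,"ax":0,"ay":0,"az":8.5,"claw":-1},
  {"tx":0,"ty":0,"tz":0.28,"ax":0,"ay":0,"az":8.5,"claw":-1},
  {"tx":0,"ty":0,"tz":0.28,"ax":0,"ay":0,"az":8.5,"claw":-1},
  {"tx":0,"ty":0,"tz":0.28,"ax":0,"ay":0,"az":8.5,"claw":-1},
  {"tx":0,"ty":0,"tz":0.28,"ax":0,"ay":0,"az":8.5,"claw":-1},
  {"tx":0,"ty":0,"tz":0.28,"ax":0,"ay":0,"az":8.5,"claw":-1},
])

```text
time_s: 12.65
tcp_pos: [0.5756, -0.0193, 0.1571]
eef_rot: [180.0, 0.0, -90.8]
contact_force: [0.1, -0.1, -0.9]
gripper_width: 0.0501
```

Request:
step_arm([
  {"tx":0,"ty":0,"tz":0.28,"ax":0,"ay":0,"az":8.5,"claw":-1},
  {"tx":0,"ty":0,"tz":0.28,"ax":0,"ay":0,"az":8.5,"claw":-1},
  {"tx":0,"ty":0,"tz":0.28,"ax":0,"ay":0,"az":8.5,"claw":-1},
  {"tx":0,"ty":0,"tz":0.28,"ax":0,"ay":0,"az":8.5,"claw":-1},
  {"tx":0,"ty":0,"tz":0.28,"ax":0,"ay":0,"az":8.5,"claw":-1},
  {"tx":0,"ty":0,"tz":0.28,"ax":0,"ay":0,"az":8.5,"claw":-1},
  {"tx":0,"ty":0,"tz":0.28,"ax":0,"ay":0,"az":8.5,"claw":-1},
  {"tx":0,"ty":0,"tz":0.28,"ax":0,"ay":0,"az":8.5,"claw":-1},
  {"tx":0,"ty":0,"tz":0.28,"ax":0,"ay":0,"az":8.5,"claw":-1},
  {"tx":0,"ty":0,"tz":0.28,"ax":0,"ay":0,"az":8.5,"claw":-1},
  {"tx":0,"ty":0,"tz":0.28,"ax":0,"ay":0,"az":8.5,"claw":-1},
  {"tx":0,"ty":0,"tz":0.28,"ax":0,"ay":0,"az":8.5,"claw":-1},
])

```text
time_s: 13.85
tcp_pos: [0.5754, -0.0195, 0.1604]
eef_rot: [-180.0, 0.1, 11.2]
contact_force: [-1.0, -1.1, -1.0]
gripper_width: 0.0499
```

Request:
step_arm([
  {"tx":0,"ty":0,"tz":0.28,"ax":0,"ay":0,"az":8.5,"claw":-1},
  {"tx":0,"ty":0,"tz":0.28,"ax":0,"ay":0,"az":8.5,"claw":-1},
  {"tx":0,"ty":0,"tz":0.28,"ax":0,"ay":0,"az":8.5,"claw":-1},
  {"tx":0,"ty":0,"tz":0.28,"ax":0,"ay":0,"az":8.5,"claw":-1},
  {"tx":0,"ty":0,"tz":0.28,"ax":0,"ay":0,"az":8.5,"claw":-1},
  {"tx":0,"ty":0,"tz":0.28,"ax":0,"ay":0,"az":8.5,"claw":-1},
  {"tx":0,"ty":0,"tz":0.28,"ax":0,"ay":0,"az":8.5,"claw":-1},
  {"tx":0,"ty":0,"tz":0.28,"ax":0,"ay":0,"az":8.5,"claw":-1},
  {"tx":0,"ty":0,"tz":0.1,"ax":0,"ay":0,"az":2.5,"claw":-1},
  {"tx":0,"ty":0,"tz":0,"ax":0,"ay":0,"az":0,"claw":-1},
])

```text
time_s: 14.85
tcp_pos: [0.5755, -0.0195, 0.1628]
eef_rot: [-179.9, 0.0, 81.4]
contact_force: [-0.2, -1.3, -3.0]
gripper_width: 0.0496
```

```bash
python3 sv.py 5
```

```text
{'time_s': 14.85, 'joints': [17.5, 15.2, -18.5, -0.0, -56.3, 153.9], 'tcp_pos': [0.575, -0.02, 0.163], 'eef_rot': [-179.944, 0.015, 81.361], 'contact_force': [-0.168, -1.264, -2.969], 'moment': [-0.617, -0.04, 0.017], 'gripper_width': 0.05}
```

Request:
step_arm([
  {"tx":0,"ty":0,"tz":0,"ax":0,"ay":0,"az":0,"claw":1},
  {"tx":0,"ty":0,"tz":0,"ax":0,"ay":0,"az":0,"claw":1},
  {"tx":0,"ty":0,"tz":0,"ax":0,"ay":0,"az":0,"claw":1},
  {"tx":0,"ty":0,"tz":0,"ax":0,"ay":0,"az":0,"claw":1},
  {"tx":0,"ty":0,"tz":0,"ax":0,"ay":0,"az":-8.5,"claw":1},
  {"tx":0,"ty":0,"tz":0,"ax":0,"ay":0,"az":-8.5,"claw":1},
  {"tx":0,"ty":0,"tz":0,"ax":0,"ay":0,"az":-8.5,"claw":1},
  {"tx":0,"ty":0,"tz":0,"ax":0,"ay":0,"az":-8.5,"claw":1},
  {"tx":0,"ty":0,"tz":0,"ax":0,"ay":0,"az":-8.5,"claw":1},
  {"tx":0,"ty":0,"tz":0,"ax":0,"ay":0,"az":-8.5,"claw":1},
  {"tx":0,"ty":0,"tz":0,"ax":0,"ay":0,"az":-8.5,"claw":1},
  {"tx":0,"ty":0,"tz":0,"ax":0,"ay":0,"az":-8.5,"claw":1},
])

```text
time_s: 16.05
tcp_pos: [0.576, -0.0194, 0.1635]
eef_rot: [-180.0, -0.0, 13.0]
contact_force: [-0.4, 0.4, 0.5]
gripper_width: 0.0871
```

Request:
step_arm([
  {"tx":0,"ty":0,"tz":0,"ax":0,"ay":0,"az":-8.5,"claw":1},
  {"tx":0,"ty":0,"tz":0,"ax":0,"ay":0,"az":-8.5,"claw":1},
  {"tx":0,"ty":0,"tz":0,"ax":0,"ay":0,"az":-8.5,"claw":1},
  {"tx":0,"ty":0,"tz":0,"ax":0,"ay":0,"az":-8.5,"claw":1},
  {"tx":0,"ty":0,"tz":0,"ax":0,"ay":0,"az":-8.5,"claw":1},
  {"tx":0,"ty":0,"tz":0,"ax":0,"ay":0,"az":-8.5,"claw":1},
  {"tx":0,"ty":0,"tz":0,"ax":0,"ay":0,"az":-8.5,"claw":1},
  {"tx":0,"ty":0,"tz":0,"ax":0,"ay":0,"az":-8.5,"claw":1},
  {"tx":0,"ty":0,"tz":0,"ax":0,"ay":0,"az":-8.5,"claw":1},
  {"tx":0,"ty":0,"tz":0,"ax":0,"ay":0,"az":-8.5,"claw":1},
  {"tx":0,"ty":0,"tz":0,"ax":0,"ay":0,"az":-8.5,"claw":1},
  {"tx":0,"ty":0,"tz":0,"ax":0,"ay":0,"az":-8.5,"claw":1},
])

```text
time_s: 17.25
tcp_pos: [0.576, -0.0193, 0.1635]
eef_rot: [-180.0, 0.0, -89.0]
contact_force: [0.6, -0.1, 0.7]
gripper_width: 0.0879
```

Request:
step_arm([
  {"tx":0,"ty":0,"tz":0,"ax":0,"ay":0,"az":-8.5,"claw":1},
  {"tx":0,"ty":0,"tz":0,"ax":0,"ay":0,"az":-8.5,"claw":1},
  {"tx":0,"ty":0,"tz":0,"ax":0,"ay":0,"az":-8.5,"claw":1},
  {"tx":0,"ty":0,"tz":0,"ax":0,"ay":0,"az":-8.5,"claw":1},
  {"tx":0,"ty":0,"tz":0,"ax":0,"ay":0,"az":-8.5,"claw":1},
  {"tx":0,"ty":0,"tz":0,"ax":0,"ay":0,"az":-8.5,"claw":1},
  {"tx":0,"ty":0,"tz":0,"ax":0,"ay":0,"az":-8.5,"claw":1},
  {"tx":0,"ty":0,"tz":0,"ax":0,"ay":0,"az":-8.5,"claw":1},
  {"tx":0,"ty":0,"tz":0,"ax":0,"ay":0,"az":-8.5,"claw":1},
  {"tx":0,"ty":0,"tz":0,"ax":0,"ay":0,"az":-8.5,"claw":1},
  {"tx":0,"ty":0,"tz":0,"ax":0,"ay":0,"az":-8.5,"claw":1},
  {"tx":0,"ty":0,"tz":0,"ax":0,"ay":0,"az":-8.5,"claw":1},
])

```text
time_s: 18.45
tcp_pos: [0.576, -0.0194, 0.1635]
eef_rot: [180.0, 0.0, 169.0]
contact_force: [-0.4, 0.3, 0.5]
gripper_width: 0.0874
```

Request:
step_arm([
  {"tx":0,"ty":0,"tz":0,"ax":0,"ay":0,"az":-8.5,"claw":1},
  {"tx":0,"ty":0,"tz":0,"ax":0,"ay":0,"az":-8.5,"claw":1},
  {"tx":0,"ty":0,"tz":0,"ax":0,"ay":0,"az":-8.5,"claw":1},
  {"tx":0,"ty":0,"tz":0,"ax":0,"ay":0,"az":-2.5,"claw":1},
  {"tx":0,"ty":0,"tz":0,"ax":0,"ay":0,"az":0,"claw":-1},
  {"tx":0,"ty":0,"tz":0,"ax":0,"ay":0,"az":0,"claw":-1},
  {"tx":0,"ty":0,"tz":0,"ax":0,"ay":0,"az":0,"claw":-1},
  {"tx":0,"ty":0,"tz":0,"ax":0,"ay":0,"az":0,"claw":-1},
  {"tx":0,"ty":0,"tz":0,"ax":0,"ay":0,"az":0,"claw":-1},
  {"tx":0,"ty":0,"tz":0,"ax":0,"ay":0,"az":0,"claw":-1},
  {"tx":0,"ty":0,"tz":0,"ax":0,"ay":0,"az":0,"claw":-1},
  {"tx":0,"ty":0,"tz":0,"ax":0,"ay":0,"az":0,"claw":-1},
])

```text
time_s: 19.65
tcp_pos: [0.5758, -0.0194, 0.1633]
eef_rot: [-180.0, -0.0, 141.3]
contact_force: [-0.5, -0.9, 0.5]
gripper_width: 0.0499
```

Request:
step_arm([
  {"tx":0,"ty":0,"tz":0.28,"ax":0,"ay":0,"az":8.5,"claw":-1},
  {"tx":0,"ty":0,"tz":0.28,"ax":0,"ay":0,"az":8.5,"claw":-1},
  {"tx":0,"ty":0,"tz":0.28,"ax":0,"ay":0,"az":8.5,"claw":-1},
  {"tx":0,"ty":0,"tz":0.28,"ax":0,"ay":0,"az":8.5,"claw":-1},
  {"tx":0,"ty":0,"tz":0.28,"ax":0,"ay":0,"az":8.5,"claw":-1},
  {"tx":0,"ty":0,"tz":0.28,"ax":0,"ay":0,"az":8.5,"claw":-1},
  {"tx":0,"ty":0,"tz":0.28,"ax":0,"ay":0,"az":8.5,"claw":-1},
  {"tx":0,"ty":0,"tz":0.28,"ax":0,"ay":0,"az":8.5,"claw":-1},
  {"tx":0,"ty":0,"tz":0.28,"ax":0,"ay":0,"az":8.5,"claw":-1},
  {"tx":0,"ty":0,"tz":0.28,"ax":0,"ay":0,"az":8.5,"claw":-1},
  {"tx":0,"ty":0,"tz":0.28,"ax":0,"ay":0,"az":8.5,"claw":-1},
  {"tx":0,"ty":0,"tz":0.28,"ax":0,"ay":0,"az":8.5,"claw":-1},
])

```text
time_s: 20.85
tcp_pos: [0.5757, -0.0193, 0.1668]
eef_rot: [180.0, 0.0, -116.3]
contact_force: [-1.0, 1.2, 1.5]
gripper_width: 0.0497
```

Request:
step_arm([
  {"tx":0,"ty":0,"tz":0.28,"ax":0,"ay":0,"az":8.5,"claw":-1},
  {"tx":0,"ty":0,"tz":0.28,"ax":0,"ay":0,"az":8.5,"claw":-1},
  {"tx":0,"ty":0,"tz":0.28,"ax":0,"ay":0,"az":8.5,"claw":-1},
  {"tx":0,"ty":0,"tz":0.28,"ax":0,"ay":0,"az":8.5,"claw":-1},
  {"tx":0,"ty":0,"tz":0.28,"ax":0,"ay":0,"az":8.5,"claw":-1},
  {"tx":0,"ty":0,"tz":0.28,"ax":0,"ay":0,"az":8.5,"claw":-1},
  {"tx":0,"ty":0,"tz":0.28,"ax":0,"ay":0,"az":8.5,"claw":-1},
  {"tx":0,"ty":0,"tz":0.28,"ax":0,"ay":0,"az":8.5,"claw":-1},
  {"tx":0,"ty":0,"tz":0.28,"ax":0,"ay":0,"az":8.5,"claw":-1},
  {"tx":0,"ty":0,"tz":0.28,"ax":0,"ay":0,"az":8.5,"claw":-1},
  {"tx":0,"ty":0,"tz":0.28,"ax":0,"ay":0,"az":8.5,"claw":-1},
  {"tx":0,"ty":0,"tz":0.28,"ax":0,"ay":0,"az":8.5,"claw":-1},
])

```text
time_s: 22.05
tcp_pos: [0.5753, -0.0197, 0.1702]
eef_rot: [180.0, 0.1, -14.3]
contact_force: [-2.3, -0.2, 1.6]
gripper_width: 0.0496
```

Request:
step_arm([
  {"tx":0,"ty":0,"tz":0.28,"ax":0,"ay":0,"az":8.5,"claw":-1},
  {"tx":0,"ty":0,"tz":0.28,"ax":0,"ay":0,"az":8.5,"claw":-1},
  {"tx":0,"ty":0,"tz":0.28,"ax":0,"ay":0,"az":8.5,"claw":-1},
  {"tx":0,"ty":0,"tz":0.28,"ax":0,"ay":0,"az":8.5,"claw":-1},
  {"tx":0,"ty":0,"tz":0.28,"ax":0,"ay":0,"az":8.5,"claw":-1},
  {"tx":0,"ty":0,"tz":0.28,"ax":0,"ay":0,"az":8.5,"claw":-1},
  {"tx":0,"ty":0,"tz":0.28,"ax":0,"ay":0,"az":8.5,"claw":-1},
  {"tx":0,"ty":0,"tz":0.28,"ax":0,"ay":0,"az":8.5,"claw":-1},
  {"tx":0,"ty":0,"tz":0.28,"ax":0,"ay":0,"az":8.5,"claw":-1},
  {"tx":0,"ty":0,"tz":0.28,"ax":0,"ay":0,"az":8.5,"claw":-1},
  {"tx":0,"ty":0,"tz":0.28,"ax":0,"ay":0,"az":8.5,"claw":-1},
  {"tx":0,"ty":0,"tz":0.1,"ax":0,"ay":0,"az":2.5,"claw":-1},
])

```text
time_s: 23.25
tcp_pos: [0.5757, -0.0196, 0.1733]
eef_rot: [-180.0, 0.0, 81.6]
contact_force: [0.5, -1.6, 1.0]
gripper_width: 0.0498
```

Request:
step_arm([
  {"tx":0,"ty":0,"tz":0,"ax":0,"ay":0,"az":0,"claw":1},
  {"tx":0,"ty":0,"tz":0,"ax":0,"ay":0,"az":0,"claw":1},
  {"tx":0,"ty":0,"tz":0,"ax":0,"ay":0,"az":0,"claw":1},
  {"tx":0,"ty":0,"tz":0,"ax":0,"ay":0,"az":0,"claw":1},
  {"tx":0,"ty":0,"tz":0,"ax":0,"ay":0,"az":-8.5,"claw":1},
  {"tx":0,"ty":0,"tz":0,"ax":0,"ay":0,"az":-8.5,"claw":1},
  {"tx":0,"ty":0,"tz":0,"ax":0,"ay":0,"az":-8.5,"claw":1},
  {"tx":0,"ty":0,"tz":0,"ax":0,"ay":0,"az":-8.5,"claw":1},
  {"tx":0,"ty":0,"tz":0,"ax":0,"ay":0,"az":-8.5,"claw":1},
  {"tx":0,"ty":0,"tz":0,"ax":0,"ay":0,"az":-8.5,"claw":1},
  {"tx":0,"ty":0,"tz":0,"ax":0,"ay":0,"az":-8.5,"claw":1},
  {"tx":0,"ty":0,"tz":0,"ax":0,"ay":0,"az":-8.5,"claw":1},
])

```text
time_s: 24.45
tcp_pos: [0.5759, -0.0194, 0.1732]
eef_rot: [-180.0, 0.0, 13.0]
contact_force: [-0.3, -0.1, -0.1]
gripper_width: 0.0877
```

Request:
step_arm([
  {"tx":0,"ty":0,"tz":0,"ax":0,"ay":0,"az":-8.5,"claw":1},
  {"tx":0,"ty":0,"tz":0,"ax":0,"ay":0,"az":-8.5,"claw":1},
  {"tx":0,"ty":0,"tz":0,"ax":0,"ay":0,"az":-8.5,"claw":1},
  {"tx":0,"ty":0,"tz":0,"ax":0,"ay":0,"az":-8.5,"claw":1},
  {"tx":0,"ty":0,"tz":0,"ax":0,"ay":0,"az":-8.5,"claw":1},
  {"tx":0,"ty":0,"tz":0,"ax":0,"ay":0,"az":-8.5,"claw":1},
  {"tx":0,"ty":0,"tz":0,"ax":0,"ay":0,"az":-8.5,"claw":1},
  {"tx":0,"ty":0,"tz":0,"ax":0,"ay":0,"az":-8.5,"claw":1},
  {"tx":0,"ty":0,"tz":0,"ax":0,"ay":0,"az":-8.5,"claw":1},
  {"tx":0,"ty":0,"tz":0,"ax":0,"ay":0,"az":-8.5,"claw":1},
  {"tx":0,"ty":0,"tz":0,"ax":0,"ay":0,"az":-8.5,"claw":1},
  {"tx":0,"ty":0,"tz":0,"ax":0,"ay":0,"az":-8.5,"claw":1},
])

```text
time_s: 25.65
tcp_pos: [0.5759, -0.0194, 0.1732]
eef_rot: [180.0, 0.0, -89.0]
contact_force: [-0.6, 0.1, 0.2]
gripper_width: 0.0877
```

Request:
step_arm([
  {"tx":0,"ty":0,"tz":0,"ax":0,"ay":0,"az":-8.5,"claw":1},
  {"tx":0,"ty":0,"tz":0,"ax":0,"ay":0,"az":-8.5,"claw":1},
  {"tx":0,"ty":0,"tz":0,"ax":0,"ay":0,"az":-8.5,"claw":1},
  {"tx":0,"ty":0,"tz":0,"ax":0,"ay":0,"az":-8.5,"claw":1},
  {"tx":0,"ty":0,"tz":0,"ax":0,"ay":0,"az":-8.5,"claw":1},
  {"tx":0,"ty":0,"tz":0,"ax":0,"ay":0,"az":-8.5,"claw":1},
  {"tx":0,"ty":0,"tz":0,"ax":0,"ay":0,"az":-8.5,"claw":1},
  {"tx":0,"ty":0,"tz":0,"ax":0,"ay":0,"az":-8.5,"claw":1},
  {"tx":0,"ty":0,"tz":0,"ax":0,"ay":0,"az":-8.5,"claw":1},
  {"tx":0,"ty":0,"tz":0,"ax":0,"ay":0,"az":-8.5,"claw":1},
  {"tx":0,"ty":0,"tz":0,"ax":0,"ay":0,"az":-8.5,"claw":1},
  {"tx":0,"ty":0,"tz":0,"ax":0,"ay":0,"az":-8.5,"claw":1},
])

```text
time_s: 26.85
tcp_pos: [0.5759, -0.0194, 0.1732]
eef_rot: [180.0, 0.0, 169.0]
contact_force: [0.3, -0.0, 0.9]
gripper_width: 0.0879
```

Request:
step_arm([
  {"tx":0,"ty":0,"tz":0,"ax":0,"ay":0,"az":-8.5,"claw":1},
  {"tx":0,"ty":0,"tz":0,"ax":0,"ay":0,"az":-8.5,"claw":1},
  {"tx":0,"ty":0,"tz":0,"ax":0,"ay":0,"az":-8.5,"claw":1},
  {"tx":0,"ty":0,"tz":0,"ax":0,"ay":0,"az":-2.5,"claw":1},
  {"tx":0,"ty":0,"tz":0,"ax":0,"ay":0,"az":0,"claw":-1},
  {"tx":0,"ty":0,"tz":0,"ax":0,"ay":0,"az":0,"claw":-1},
  {"tx":0,"ty":0,"tz":0,"ax":0,"ay":0,"az":0,"claw":-1},
  {"tx":0,"ty":0,"tz":0,"ax":0,"ay":0,"az":0,"claw":-1},
  {"tx":0,"ty":0,"tz":0,"ax":0,"ay":0,"az":0,"claw":-1},
  {"tx":0,"ty":0,"tz":0,"ax":0,"ay":0,"az":0,"claw":-1},
  {"tx":0,"ty":0,"tz":0,"ax":0,"ay":0,"az":0,"claw":-1},
  {"tx":0,"ty":0,"tz":0,"ax":0,"ay":0,"az":0,"claw":-1},
])

```text
time_s: 28.05
tcp_pos: [0.5758, -0.0195, 0.1732]
eef_rot: [-180.0, -0.0, 141.3]
contact_force: [-0.1, -0.4, 0.1]
gripper_width: 0.0499
```

```bash
python3 sv.py 6 side
python3 - <<'E'
from n import *
for f in('side0','side6'):
    W=pts(load(f));d=np.hypot(W[...,0]-.575,W[...,1]+.019)
    # plate annulus height / plate dark 
    im=load(f)['image'].astype(int);k=(d>.033)&(d<.055)&(im.max(2)<70)&(W[...,2]>.1)
    print(f,np.round(np.percentile(W[k][:,2],[10,50,80,90]),3))
E
```

```text
{'time_s': 28.05, 'joints': [17.5, 14.6, -17.8, -0.0, -57.6, -146.2], 'tcp_pos': [0.576, -0.019, 0.173], 'eef_rot': [-179.992, -0.008, 141.34], 'contact_force': [-0.059, -0.436, 0.148], 'moment': [-0.142, 0.005, -0.013], 'gripper_width': 0.05}
side [0.378 1.187 0.912]
side0 [0.126 0.128 0.13  0.131]
side6 [0.147 0.379 0.515 0.579]
```

The top plate has risen about 20 mm, so the cap is following. Third stroke.

Request:
step_arm([
  {"tx":0,"ty":0,"tz":0.28,"ax":0,"ay":0,"az":8.5,"claw":-1},
  {"tx":0,"ty":0,"tz":0.28,"ax":0,"ay":0,"az":8.5,"claw":-1},
  {"tx":0,"ty":0,"tz":0.28,"ax":0,"ay":0,"az":8.5,"claw":-1},
  {"tx":0,"ty":0,"tz":0.28,"ax":0,"ay":0,"az":8.5,"claw":-1},
  {"tx":0,"ty":0,"tz":0.28,"ax":0,"ay":0,"az":8.5,"claw":-1},
  {"tx":0,"ty":0,"tz":0.28,"ax":0,"ay":0,"az":8.5,"claw":-1},
  {"tx":0,"ty":0,"tz":0.28,"ax":0,"ay":0,"az":8.5,"claw":-1},
  {"tx":0,"ty":0,"tz":0.28,"ax":0,"ay":0,"az":8.5,"claw":-1},
  {"tx":0,"ty":0,"tz":0.28,"ax":0,"ay":0,"az":8.5,"claw":-1},
  {"tx":0,"ty":0,"tz":0.28,"ax":0,"ay":0,"az":8.5,"claw":-1},
  {"tx":0,"ty":0,"tz":0.28,"ax":0,"ay":0,"az":8.5,"claw":-1},
  {"tx":0,"ty":0,"tz":0.28,"ax":0,"ay":0,"az":8.5,"claw":-1},
])

```text
time_s: 29.3
tcp_pos: [0.5758, -0.0193, 0.1767]
eef_rot: [180.0, 0.0, -116.3]
contact_force: [-0.4, 0.7, 0.8]
gripper_width: 0.0497
```

Request:
step_arm([
  {"tx":0,"ty":0,"tz":0.28,"ax":0,"ay":0,"az":8.5,"claw":-1},
  {"tx":0,"ty":0,"tz":0.28,"ax":0,"ay":0,"az":8.5,"claw":-1},
  {"tx":0,"ty":0,"tz":0.28,"ax":0,"ay":0,"az":8.5,"claw":-1},
  {"tx":0,"ty":0,"tz":0.28,"ax":0,"ay":0,"az":8.5,"claw":-1},
  {"tx":0,"ty":0,"tz":0.28,"ax":0,"ay":0,"az":8.5,"claw":-1},
  {"tx":0,"ty":0,"tz":0.28,"ax":0,"ay":0,"az":8.5,"claw":-1},
  {"tx":0,"ty":0,"tz":0.28,"ax":0,"ay":0,"az":8.5,"claw":-1},
  {"tx":0,"ty":0,"tz":0.28,"ax":0,"ay":0,"az":8.5,"claw":-1},
  {"tx":0,"ty":0,"tz":0.28,"ax":0,"ay":0,"az":8.5,"claw":-1},
  {"tx":0,"ty":0,"tz":0.28,"ax":0,"ay":0,"az":8.5,"claw":-1},
  {"tx":0,"ty":0,"tz":0.28,"ax":0,"ay":0,"az":8.5,"claw":-1},
  {"tx":0,"ty":0,"tz":0.28,"ax":0,"ay":0,"az":8.5,"claw":-1},
])

```text
time_s: 30.5
tcp_pos: [0.5756, -0.0197, 0.1801]
eef_rot: [180.0, 0.0, -14.3]
contact_force: [-2.3, -1.5, 2.0]
gripper_width: 0.0498
```

Request:
step_arm([
  {"tx":0,"ty":0,"tz":0.28,"ax":0,"ay":0,"az":8.5,"claw":-1},
  {"tx":0,"ty":0,"tz":0.28,"ax":0,"ay":0,"az":8.5,"claw":-1},
  {"tx":0,"ty":0,"tz":0.28,"ax":0,"ay":0,"az":8.5,"claw":-1},
  {"tx":0,"ty":0,"tz":0.28,"ax":0,"ay":0,"az":8.5,"claw":-1},
  {"tx":0,"ty":0,"tz":0.28,"ax":0,"ay":0,"az":8.5,"claw":-1},
  {"tx":0,"ty":0,"tz":0.28,"ax":0,"ay":0,"az":8.5,"claw":-1},
  {"tx":0,"ty":0,"tz":0.28,"ax":0,"ay":0,"az":8.5,"claw":-1},
  {"tx":0,"ty":0,"tz":0.28,"ax":0,"ay":0,"az":8.5,"claw":-1},
  {"tx":0,"ty":0,"tz":0.28,"ax":0,"ay":0,"az":8.5,"claw":-1},
  {"tx":0,"ty":0,"tz":0.28,"ax":0,"ay":0,"az":8.5,"claw":-1},
  {"tx":0,"ty":0,"tz":0.28,"ax":0,"ay":0,"az":8.5,"claw":-1},
  {"tx":0,"ty":0,"tz":2,"ax":0,"ay":0,"az":2.5,"claw":-1},
])

```text
time_s: 31.7
tcp_pos: [0.5753, -0.0195, 0.1845]
eef_rot: [-179.9, 0.0, 81.6]
contact_force: [-0.1, -0.5, -2.8]
gripper_width: 0.0497
```

Request:
step_arm([
  {"tx":0,"ty":0,"tz":3,"ax":0,"ay":0,"az":0,"claw":-1},
  {"tx":0,"ty":0,"tz":3,"ax":0,"ay":0,"az":0,"claw":-1},
  {"tx":0,"ty":0,"tz":0,"ax":0,"ay":0,"az":0,"claw":-1},
])

```text
time_s: 32.0
tcp_pos: [0.5761, -0.0193, 0.1915]
eef_rot: [180.0, -0.0, 81.3]
contact_force: [0.7, 0.3, -1.8]
gripper_width: 0.0501
```

```bash
python3 sv.py 7 side
python3 - <<'E'
from n import *
f='side7'
W=pts(load(f));d=np.hypot(W[...,0]-.575,W[...,1]+.019)
im=load(f)['image'].astype(int);k=(d>.033)&(d<.055)&(im.max(2)<70)&(W[...,2]>.1)&(W[...,2]<.25)
print(f,np.round(np.percentile(W[k][:,2],[10,50,80,90]),3))
V=W;m=(V[...,0]>.6)&(V[...,0]<.8)&(V[...,1]<-.15)&(V[...,1]>-.33)&(V[...,2]>.01)&(V[...,2]<.2);print('side view of 4th block region',m.sum())
blocks(load(f))
E
```

```text
{'time_s': 32.0, 'joints': [17.5, 13.7, -16.4, 0.0, -59.8, 153.8], 'tcp_pos': [0.576, -0.019, 0.191], 'eef_rot': [179.962, -0.015, 81.277], 'contact_force': [0.738, 0.314, -1.766], 'moment': [-0.081, -0.108, -0.01], 'gripper_width': 0.05}
side [0.378 1.187 0.912]
side7 [0.163 0.165 0.167 0.168]
side view of 4th block region 328
px [350. 240.] n 167 xy 367 -177 size 18 136 shortaxis 82.0 ztop 38
px [359. 261.] n 176 xy 380 -78 size 30 55 shortaxis 21.1 ztop 47
px [342. 323.] n 226 xy 409 192 size 34 50 shortaxis 165.4 ztop 32
px [265. 328.] n 106 xy 601 238 size 22 54 shortaxis 105.4 ztop 25
px [256. 364.] n 297 xy 591 359 size 34 53 shortaxis 41.9 ztop 32
px [208. 403.] n 160 xy 664 492 size 14 41 shortaxis 109.7 ztop 48
```

Request:
step_arm([
  {"tx":0,"ty":0,"tz":25,"ax":0,"ay":0,"az":-8.5,"claw":-1},
  {"tx":0,"ty":0,"tz":35,"ax":0,"ay":0,"az":-8.5,"claw":-1},
  {"tx":0,"ty":0,"tz":25,"ax":0,"ay":0,"az":-8.5,"claw":-1},
  {"tx":-10,"ty":-29.5,"tz":0,"ax":0,"ay":0,"az":-8.5,"claw":-1},
  {"tx":-13,"ty":-38,"tz":0,"ax":0,"ay":0,"az":-8.5,"claw":-1},
  {"tx":-13,"ty":-38,"tz":0,"ax":0,"ay":0,"az":-8.5,"claw":-1},
  {"tx":-13,"ty":-38,"tz":0,"ax":0,"ay":0,"az":-8.5,"claw":-1},
  {"tx":-13,"ty":-38,"tz":0,"ax":0,"ay":0,"az":-8.5,"claw":-1},
  {"tx":-13,"ty":-38,"tz":0,"ax":0,"ay":0,"az":-8.5,"claw":-1},
  {"tx":-13,"ty":-38,"tz":0,"ax":0,"ay":0,"az":0,"claw":-1},
  {"tx":-13,"ty":-38,"tz":0,"ax":0,"ay":0,"az":0,"claw":-1},
  {"tx":0,"ty":0,"tz":0,"ax":0,"ay":0,"az":0,"claw":-1},
])

```text
time_s: 33.25
tcp_pos: [0.4731, -0.3183, 0.2757]
eef_rot: [180.0, 0.1, 4.6]
contact_force: [-0.5, 1.3, -2.5]
gripper_width: 0.0498
```

```bash
python3 sv.py 8 top side
python3 - <<'E'
from n import *
for f in('side8','top8'):
    c=load(f);V=pts(c);k=(abs(V[...,0]-.47)<.12)&(abs(V[...,1]+.32)<.12)&(V[...,2]>.012)&(V[...,2]<.025);print(f,'tray',k.sum(),cv2.minAreaRect((V[k][:,:2]*1000).astype(np.float32)))
    blocks(c)
E
```

```text
{'time_s': 33.25, 'joints': [-14.3, 9.7, -10.2, 0.0, -70.2, 108.8], 'tcp_pos': [0.473, -0.318, 0.276], 'eef_rot': [179.986, 0.068, 4.581], 'contact_force': [-0.48, 1.342, -2.506], 'moment': [0.045, 0.019, 0.004], 'gripper_width': 0.05}
top [ 0.184 -0.118  1.17 ]
side [0.378 1.187 0.912]
side8 tray 277 ((473.66192626953125, -313.5535583496094), (186.37966918945312, 170.98060607910156), 86.86908721923828)
px [265. 209.] n 115 xy 712 -343 size 70 105 shortaxis 42.0 ztop 23
px [352. 240.] n 171 xy 363 -177 size 16 127 shortaxis 78.2 ztop 39
px [359. 261.] n 169 xy 380 -79 size 30 61 shortaxis 21.8 ztop 47
px [342. 323.] n 231 xy 410 193 size 35 54 shortaxis 163.2 ztop 32
px [265. 328.] n 103 xy 601 238 size 23 54 shortaxis 103.5 ztop 24
px [257. 364.] n 310 xy 591 358 size 34 53 shortaxis 41.8 ztop 32
px [208. 403.] n 160 xy 662 492 size 13 39 shortaxis 113.1 ztop 47
top8 tray 324 ((474.75714111328125, -313.03179931640625), (170.3629150390625, 170.5581512451172), 87.92720031738281)
px [634. 463.] n 240 xy 335 -886 size 20 70 shortaxis 109.4 ztop 23
```

Request:
step_arm([
  {"tx":2,"ty":4,"tz":-40,"ax":0,"ay":0,"az":0,"claw":-1},
  {"tx":0,"ty":0,"tz":-45,"ax":0,"ay":0,"az":0,"claw":-1},
  {"tx":0,"ty":0,"tz":-45,"ax":0,"ay":0,"az":0,"claw":-1},
  {"tx":0,"ty":0,"tz":-35,"ax":0,"ay":0,"az":0,"claw":-1},
  {"tx":0,"ty":0,"tz":-20,"ax":0,"ay":0,"az":0,"claw":-1},
  {"tx":0,"ty":0,"tz":-6,"ax":0,"ay":0,"az":0,"claw":-1},
  {"tx":0,"ty":0,"tz":0,"ax":0,"ay":0,"az":0,"claw":-1},
])

```text
time_s: 34.05
tcp_pos: [0.4771, -0.3102, 0.0847]
eef_rot: [-180.0, 0.1, 4.9]
contact_force: [0.5, 0.7, -1.8]
gripper_width: 0.0501
```

Request:
step_arm([
  {"tx":0,"ty":0,"tz":-1.5,"ax":0,"ay":0,"az":0,"claw":-1},
  {"tx":0,"ty":0,"tz":-1.5,"ax":0,"ay":0,"az":0,"claw":-1},
  {"tx":0,"ty":0,"tz":0,"ax":0,"ay":0,"az":0,"claw":-1},
])

```text
time_s: 34.35
tcp_pos: [0.4774, -0.311, 0.083]
eef_rot: [180.0, -0.1, 4.8]
contact_force: [0.5, -0.2, -2.3]
gripper_width: 0.0498
```

Request:
step_arm([
  {"tx":0,"ty":0,"tz":-1,"ax":0,"ay":0,"az":0,"claw":-1},
  {"tx":0,"ty":0,"tz":-1,"ax":0,"ay":0,"az":0,"claw":-1},
  {"tx":0,"ty":0,"tz":0,"ax":0,"ay":0,"az":0,"claw":-1},
])

```text
time_s: 34.65
tcp_pos: [0.4771, -0.311, 0.0806]
eef_rot: [180.0, -0.0, 4.8]
contact_force: [-1.4, 1.9, 3.1]
gripper_width: 0.0497
```

Request:
step_arm([
  {"tx":0,"ty":0,"tz":-1,"ax":0,"ay":0,"az":0,"claw":-1},
  {"tx":0,"ty":0,"tz":0,"ax":0,"ay":0,"az":0,"claw":-1},
])

```text
time_s: 34.85
tcp_pos: [0.477, -0.311, 0.0805]
eef_rot: [180.0, -0.0, 4.9]
contact_force: [-5.1, 4.7, 12.5]
gripper_width: 0.0498
```

Request:
step_arm([
  {"tx":0,"ty":0,"tz":0,"ax":0,"ay":0,"az":0,"claw":1},
  {"tx":0,"ty":0,"tz":0,"ax":0,"ay":0,"az":0,"claw":1},
  {"tx":0,"ty":0,"tz":0,"ax":0,"ay":0,"az":0,"claw":1},
  {"tx":0,"ty":0,"tz":0,"ax":0,"ay":0,"az":0,"claw":1},
  {"tx":0,"ty":0,"tz":30,"ax":0,"ay":0,"az":0,"claw":1},
  {"tx":0,"ty":0,"tz":45,"ax":0,"ay":0,"az":0,"claw":1},
  {"tx":0,"ty":0,"tz":45,"ax":0,"ay":0,"az":0,"claw":1},
  {"tx":0,"ty":0,"tz":45,"ax":0,"ay":0,"az":0,"claw":1},
  {"tx":0,"ty":0,"tz":45,"ax":0,"ay":0,"az":0,"claw":1},
  {"tx":35,"ty":17,"tz":10,"ax":0,"ay":0,"az":0,"claw":1},
  {"tx":37,"ty":17,"tz":0,"ax":0,"ay":0,"az":0,"claw":1},
  {"tx":35,"ty":17,"tz":0,"ax":0,"ay":0,"az":0,"claw":1},
])

```text
time_s: 36.05
tcp_pos: [0.5852, -0.2595, 0.3001]
eef_rot: [180.0, -0.1, 4.8]
contact_force: [0.0, -0.5, -0.5]
gripper_width: 0.0876
```

```bash
python3 sv.py 9 wrist side
python3 - <<'E'
from n import *
blocks(load('wrist9'))
print('side');blocks(load('side9'))
V=pts(load('side9'));d=np.hypot(V[...,0]-.477,V[...,1]+.311);im=load('side9')['image'];k=(d<.055)&(im.max(2)<70)
print('cap z plate/boss',np.round(np.percentile(V[k][:,2],[10,30,50,90,98]),3))
E
```

```text
{'time_s': 36.05, 'joints': [-6.5, 15.6, 0.7, -0.0, -75.0, 101.3], 'tcp_pos': [0.585, -0.259, 0.3], 'eef_rot': [179.984, -0.111, 4.798], 'contact_force': [0.033, -0.509, -0.516], 'moment': [-0.135, -0.023, 0.021], 'gripper_width': 0.088}
wrist [ 0.65  -0.253  0.439]
side [0.378 1.187 0.912]
px [550.   9.] n 622 xy 793 -469 size 7 47 shortaxis 179.2 ztop 46
px [635.  99.] n 306 xy 723 -576 size 13 46 shortaxis 107.2 ztop 18
px [332. 150.] n 154 xy 646 -265 size 19 27 shortaxis 113.7 ztop 22
px [252. 279.] n 77 xy 490 -187 size 3 40 shortaxis 94.3 ztop 23
px [248. 349.] n 98 xy 399 -186 size 8 52 shortaxis 86.8 ztop 36
side
px [262. 205.] n 73 xy 721 -362 size 48 84 shortaxis 82.4 ztop 23
px [351. 240.] n 163 xy 362 -178 size 16 124 shortaxis 82.2 ztop 39
px [359. 261.] n 177 xy 389 -75 size 26 64 shortaxis 48.1 ztop 48
px [342. 323.] n 241 xy 410 192 size 35 54 shortaxis 164.7 ztop 32
px [259. 328.] n 62 xy 611 244 size 20 32 shortaxis 102.0 ztop 24
px [256. 364.] n 305 xy 591 358 size 35 53 shortaxis 41.9 ztop 32
px [208. 403.] n 147 xy 667 492 size 15 43 shortaxis 98.9 ztop 46
cap z plate/boss [0.052 0.054 0.056 0.084 0.086]
```

View pics/wrist9.png

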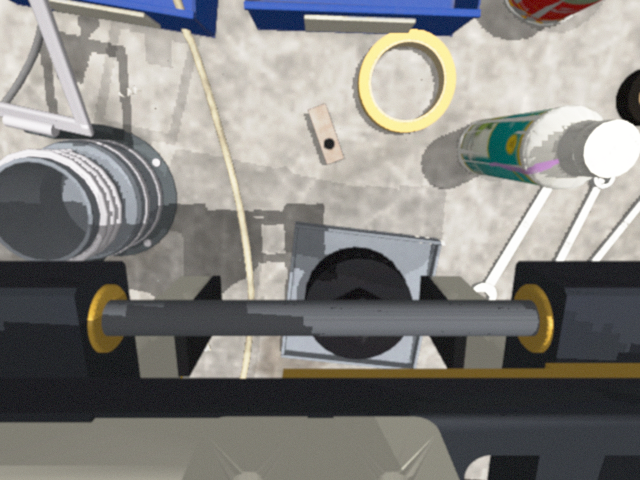

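The cap sits flat in the tray, with its plate at 54 mm and its boss top at 84 mm. The barrel is open and the hasp back. The fourth block is at (325,134), close to the tape roll, so I'll grasp it with the jaws only partly open.

```bash
cat >> n.py <<'E'
def blk(c,x,y,rad=.05,z=(.012,.045)):
    W=pts(c);m=(np.hypot(W[...,0]-x,W[...,1]-y)<rad)&(W[...,2]>z[0])&(W[...,2]<z[1])
    k,st,ce=max(comps(c,m,20),key=lambda a:a[1][4]);w=W[k];zt=np.percentile(w[:,2],90);t=w[w[:,2]>zt-.005]
    (X,Y),(a,b),g=cv2.minAreaRect((t[:,:2]*1000).astype(np.float32))
    if a>b:a,b,g=b,a,g+90
    print('px',ce.round(),st[4],'xy',round(X,1),round(Y,1),'size',round(a),round(b),'shortaxis',round(g,1),'=> yaw',round((g-90+90)%180-90,1),'ztop',round(zt*1000))
E
python3 - <<'E'
from n import *
blk(load('wrist9'),.66,-.26)
c=load('wrist9'); print(ray(c,325,134,.023), ray(c,313,105,.023),ray(c,338,160,.023))
W=pts(c);k=(abs(W[...,2]-.02)<.006)&(np.hypot(W[...,0]-.72,W[...,1]+.35)<.07);print('roll',cv2.minEnclosingCircle((W[k][:,:2]*1000).astype(np.float32)))
E
```

```text
px [326. 133.] 1100 xy 661.2 -258.2 size 20 60 shortaxis 114.7 => yaw 24.7 ztop 23
[ 0.66092265 -0.25710502  0.023     ] [ 0.68871735 -0.24222931  0.023     ] [ 0.63533923 -0.27329674  0.023     ]
roll ((725.0313720703125, -343.86639404296875), 61.8869514465332)
```

Request:
step_arm([
  {"tx":24,"ty":0,"tz":-30,"ax":0,"ay":0,"az":7,"claw":0},
  {"tx":24,"ty":0,"tz":-40,"ax":0,"ay":0,"az":7,"claw":0},
  {"tx":22.7,"ty":-1,"tz":-40,"ax":0,"ay":0,"az":5.9,"claw":0},
  {"tx":0,"ty":0,"tz":-45,"ax":0,"ay":0,"az":0,"claw":0},
  {"tx":0,"ty":0,"tz":-45,"ax":0,"ay":0,"az":0,"claw":0},
  {"tx":0,"ty":0,"tz":-35,"ax":0,"ay":0,"az":0,"claw":0},
  {"tx":0,"ty":0,"tz":0,"ax":0,"ay":0,"az":0,"claw":0},
])

```text
time_s: 36.85
tcp_pos: [0.6504, -0.2603, 0.0577]
eef_rot: [-179.6, 0.5, 24.7]
contact_force: [-1.2, -0.1, 0.2]
gripper_width: 0.0446
```

```bash
python3 sv.py 10 wrist
python3 - <<'E'
from n import *
blk(load('wrist10'),.66,-.26)
E
```

```text
{'time_s': 36.85, 'joints': [-6.0, 31.9, -7.2, -0.1, -51.5, 120.7], 'tcp_pos': [0.65, -0.26, 0.058], 'eef_rot': [-179.634, 0.485, 24.675], 'contact_force': [-1.248, -0.063, 0.157], 'moment': [-0.09, 0.136, 0.034], 'gripper_width': 0.045}
wrist [ 0.712 -0.232  0.196]
px [328. 247.] 4216 xy 666.1 -255.9 size 20 50 shortaxis 114.9 => yaw 24.9 ztop 22
```

Request:
step_arm([
  {"tx":4.5,"ty":-0.5,"tz":-12,"ax":0,"ay":0,"az":0,"claw":0},
  {"tx":0,"ty":0,"tz":0,"ax":0,"ay":0,"az":0,"claw":0},
  {"tx":0,"ty":0,"tz":0,"ax":0,"ay":0,"az":0,"claw":0},
])

```text
time_s: 37.2
tcp_pos: [0.66, -0.2616, 0.0536]
eef_rot: [179.9, -0.1, 24.7]
contact_force: [-0.6, -0.3, 0.7]
gripper_width: 0.0439
```

Request:
step_arm([
  {"tx":-2.5,"ty":1.7,"tz":-18,"ax":0,"ay":0,"az":0,"claw":0},
  {"tx":0,"ty":0,"tz":-13.5,"ax":0,"ay":0,"az":0,"claw":0},
  {"tx":0,"ty":0,"tz":0,"ax":0,"ay":0,"az":0,"claw":0},
  {"tx":0,"ty":0,"tz":0,"ax":0,"ay":0,"az":0,"claw":-1},
  {"tx":0,"ty":0,"tz":0,"ax":0,"ay":0,"az":0,"claw":-1},
  {"tx":0,"ty":0,"tz":0,"ax":0,"ay":0,"az":0,"claw":-1},
  {"tx":0,"ty":0,"tz":0,"ax":0,"ay":0,"az":0,"claw":-1},
  {"tx":0,"ty":0,"tz":0,"ax":0,"ay":0,"az":0,"claw":-1},
], newtons=35)

```text
time_s: 38.0
tcp_pos: [0.6568, -0.2599, 0.0209]
eef_rot: [180.0, -0.0, 24.7]
contact_force: [0.1, -0.4, 0.8]
gripper_width: 0.0198
```

Request:
step_arm([
  {"tx":0,"ty":0,"tz":20,"ax":0,"ay":0,"az":0,"claw":-1},
  {"tx":0,"ty":0,"tz":40,"ax":0,"ay":0,"az":0,"claw":-1},
  {"tx":0,"ty":0,"tz":45,"ax":0,"ay":0,"az":0,"claw":-1},
  {"tx":0,"ty":0,"tz":45,"ax":0,"ay":0,"az":0,"claw":-1},
  {"tx":0,"ty":0,"tz":40,"ax":0,"ay":0,"az":0,"claw":-1},
  {"tx":0,"ty":0,"tz":0,"ax":0,"ay":0,"az":0,"claw":-1},
])

```text
time_s: 38.6
tcp_pos: [0.6593, -0.2606, 0.218]
eef_rot: [179.6, -0.5, 24.8]
contact_force: [0.8, -0.1, -2.1]
gripper_width: 0.0195
```

Request:
step_arm([
  {"tx":-14.5,"ty":40,"tz":0,"ax":0,"ay":0,"az":0,"claw":-1},
  {"tx":-14.5,"ty":40,"tz":0,"ax":0,"ay":0,"az":0,"claw":-1},
  {"tx":-14.5,"ty":40,"tz":0,"ax":0,"ay":0,"az":0,"claw":-1},
  {"tx":-14.5,"ty":40,"tz":0,"ax":0,"ay":0,"az":0,"claw":-1},
  {"tx":-14.5,"ty":40,"tz":0,"ax":0,"ay":0,"az":0,"claw":-1},
  {"tx":-14.5,"ty":40,"tz":0,"ax":0,"ay":0,"az":0,"claw":-1},
  {"tx":0,"ty":0,"tz":-20,"ax":0,"ay":0,"az":0,"claw":-1},
  {"tx":0,"ty":0,"tz":0,"ax":0,"ay":0,"az":0,"claw":-1},
  {"tx":0,"ty":0,"tz":0,"ax":0,"ay":0,"az":0,"claw":-1},
])

```text
time_s: 39.5
tcp_pos: [0.5692, -0.02, 0.1902]
eef_rot: [-180.0, 0.1, 24.7]
contact_force: [-0.6, 0.3, -2.2]
gripper_width: 0.02
```

```bash
python3 sv.py 11 side
python3 - <<'E'
from n import *
c=load('side11');print('side');blocks(c)
E
```

```text
{'time_s': 39.5, 'joints': [17.7, 13.2, -17.3, 0.0, -59.6, 97.1], 'tcp_pos': [0.569, -0.02, 0.19], 'eef_rot': [-179.993, 0.097, 24.749], 'contact_force': [-0.559, 0.251, -2.197], 'moment': [-0.033, -0.044, -0.007], 'gripper_width': 0.02}
side [0.378 1.187 0.912]
side
px [261. 205.] n 60 xy 731 -370 size 31 65 shortaxis 103.4 ztop 24
px [351. 240.] n 161 xy 363 -177 size 17 127 shortaxis 81.3 ztop 39
px [359. 262.] n 170 xy 389 -74 size 25 65 shortaxis 45.8 ztop 46
px [342. 323.] n 229 xy 409 192 size 35 53 shortaxis 166.3 ztop 32
px [265. 328.] n 110 xy 600 239 size 23 55 shortaxis 106.0 ztop 24
px [256. 364.] n 308 xy 591 358 size 35 52 shortaxis 40.9 ztop 32
px [208. 403.] n 154 xy 665 491 size 16 44 shortaxis 102.9 ztop 46
```

Request:
step_arm([
  {"tx":3,"ty":-0.5,"tz":-20,"ax":0,"ay":0,"az":0,"claw":-1},
  {"tx":0,"ty":0,"tz":-30,"ax":0,"ay":0,"az":0,"claw":-1},
  {"tx":0,"ty":0,"tz":-28,"ax":0,"ay":0,"az":0,"claw":-1},
  {"tx":0,"ty":0,"tz":0,"ax":0,"ay":0,"az":0,"claw":-1},
  {"tx":0,"ty":0,"tz":0,"ax":0,"ay":0,"az":0,"claw":-0.36},
  {"tx":0,"ty":0,"tz":0,"ax":0,"ay":0,"az":0,"claw":-0.36},
  {"tx":0,"ty":0,"tz":0,"ax":0,"ay":0,"az":0,"claw":-0.36},
  {"tx":0,"ty":0,"tz":35,"ax":0,"ay":0,"az":0,"claw":-0.36},
  {"tx":0,"ty":0,"tz":45,"ax":0,"ay":0,"az":0,"claw":-0.36},
  {"tx":0,"ty":0,"tz":45,"ax":0,"ay":0,"az":0,"claw":-0.36},
  {"tx":0,"ty":0,"tz":0,"ax":0,"ay":0,"az":0,"claw":-0.36},
])

```text
time_s: 40.65
tcp_pos: [0.5763, -0.0199, 0.2463]
eef_rot: [179.8, -0.7, 24.8]
contact_force: [0.6, 0.6, 0.8]
gripper_width: 0.0282
```

Request:
step_arm([
  {"tx":-6,"ty":42,"tz":0,"ax":0,"ay":0,"az":-2,"claw":0.5},
  {"tx":-6,"ty":42,"tz":0,"ax":0,"ay":0,"az":-2,"claw":0.5},
  {"tx":-6,"ty":42,"tz":0,"ax":0,"ay":0,"az":-2,"claw":0.5},
  {"tx":-6,"ty":42,"tz":0,"ax":0,"ay":0,"az":-2.7,"claw":0.5},
  {"tx":-6,"ty":42,"tz":0,"ax":0,"ay":0,"az":0,"claw":0.5},
  {"tx":-6,"ty":40,"tz":0,"ax":0,"ay":0,"az":0,"claw":0.5},
  {"tx":0,"ty":0,"tz":0,"ax":0,"ay":0,"az":0,"claw":0.5},
  {"tx":0,"ty":0,"tz":0,"ax":0,"ay":0,"az":0,"claw":0.5},
])

```text
time_s: 41.45
tcp_pos: [0.5365, 0.2309, 0.2386]
eef_rot: [-180.0, -0.1, 16.2]
contact_force: [0.4, 0.1, 0.3]
gripper_width: 0.066
```

```bash
python3 sv.py 12 wrist side
python3 - <<'E'
from n import *
c=load('wrist12')
for p in((.6,.237),(.591,.357),(.409,.191)):
    try: blk(c,*p)
    except Exception as e: print(p,e)
W=pts(c);k=(np.hypot(W[...,0]-.5755,W[...,1]+.019)<.04);print('in barrel z',k.sum(),np.round(np.percentile(W[k][:,2],[5,50,95]),3) if k.any() else '')
E
```

```text
{'time_s': 41.45, 'joints': [42.5, 12.3, -11.8, 0.0, -65.8, 63.7], 'tcp_pos': [0.536, 0.231, 0.239], 'eef_rot': [-179.971, -0.08, 16.167], 'contact_force': [0.407, 0.057, 0.258], 'moment': [-0.115, 0.024, 0.013], 'gripper_width': 0.066}
wrist [0.6   0.25  0.377]
side [0.378 1.187 0.912]
px [334. 148.] 1460 xy 598.9 236.6 size 20 59 shortaxis 106.3 => yaw 16.3 ztop 22
px [235. 101.] 1514 xy 613.9 331.2 size 31 35 shortaxis 131.4 => yaw 41.4 ztop 31
px [326. 348.] 1356 xy 408.2 191.0 size 35 51 shortaxis 164.8 => yaw 74.8 ztop 30
in barrel z 0
```

Request:
step_arm([
  {"tx":31,"ty":3,"tz":-20,"ax":0,"ay":0,"az":0,"claw":0.5},
  {"tx":31.5,"ty":2.7,"tz":-40,"ax":0,"ay":0,"az":0,"claw":0.5},
  {"tx":0,"ty":0,"tz":-45,"ax":0,"ay":0,"az":0,"claw":0.5},
  {"tx":0,"ty":0,"tz":-45,"ax":0,"ay":0,"az":0,"claw":0.5},
  {"tx":0,"ty":0,"tz":-32,"ax":0,"ay":0,"az":0,"claw":0.5},
  {"tx":0,"ty":0,"tz":0,"ax":0,"ay":0,"az":0,"claw":0.5},
  {"tx":0,"ty":0,"tz":0,"ax":0,"ay":0,"az":0,"claw":0.5},
  {"tx":0,"ty":0,"tz":0,"ax":0,"ay":0,"az":0,"claw":0.5},
])

```text
time_s: 42.35
tcp_pos: [0.6001, 0.2358, 0.059]
eef_rot: [-179.9, -0.2, 16.0]
contact_force: [0.3, -0.0, 1.0]
gripper_width: 0.0656
```

Request:
step_arm([
  {"tx":-1,"ty":0.8,"tz":-20,"ax":0,"ay":0,"az":0,"claw":0.5},
  {"tx":0,"ty":0,"tz":-18,"ax":0,"ay":0,"az":0,"claw":0.5},
  {"tx":0,"ty":0,"tz":0,"ax":0,"ay":0,"az":0,"claw":0.5},
  {"tx":0,"ty":0,"tz":0,"ax":0,"ay":0,"az":0,"claw":-1},
  {"tx":0,"ty":0,"tz":0,"ax":0,"ay":0,"az":0,"claw":-1},
  {"tx":0,"ty":0,"tz":0,"ax":0,"ay":0,"az":0,"claw":-1},
  {"tx":0,"ty":0,"tz":0,"ax":0,"ay":0,"az":0,"claw":-1},
  {"tx":0,"ty":0,"tz":0,"ax":0,"ay":0,"az":0,"claw":-1},
  {"tx":0,"ty":0,"tz":0,"ax":0,"ay":0,"az":0,"claw":-1},
  {"tx":0,"ty":0,"tz":0,"ax":0,"ay":0,"az":0,"claw":-1},
  {"tx":0,"ty":0,"tz":0,"ax":0,"ay":0,"az":0,"claw":-1},
])

```text
time_s: 43.45
tcp_pos: [0.5983, 0.2365, 0.0194]
eef_rot: [-180.0, -0.1, 16.1]
contact_force: [1.0, -1.1, 5.9]
gripper_width: 0.0196
```

Request:
step_arm([
  {"tx":0,"ty":0,"tz":20,"ax":0,"ay":0,"az":0,"claw":-1},
  {"tx":0,"ty":0,"tz":40,"ax":0,"ay":0,"az":0,"claw":-1},
  {"tx":0,"ty":0,"tz":45,"ax":0,"ay":0,"az":0,"claw":-1},
  {"tx":0,"ty":0,"tz":45,"ax":0,"ay":0,"az":0,"claw":-1},
  {"tx":0,"ty":0,"tz":30,"ax":0,"ay":0,"az":0,"claw":-1},
  {"tx":-4,"ty":-42.5,"tz":0,"ax":0,"ay":0,"az":0,"claw":-1},
  {"tx":-4,"ty":-42.5,"tz":0,"ax":0,"ay":0,"az":0,"claw":-1},
  {"tx":-4,"ty":-42.5,"tz":0,"ax":0,"ay":0,"az":0,"claw":-1},
  {"tx":-4,"ty":-42.5,"tz":0,"ax":0,"ay":0,"az":0,"claw":-1},
  {"tx":-4,"ty":-43,"tz":0,"ax":0,"ay":0,"az":0,"claw":-1},
  {"tx":-4,"ty":-43,"tz":0,"ax":0,"ay":0,"az":0,"claw":-1},
  {"tx":0,"ty":0,"tz":0,"ax":0,"ay":0,"az":0,"claw":-1},
])

```text
time_s: 44.65
tcp_pos: [0.5718, -0.0239, 0.1979]
eef_rot: [-180.0, 0.1, 15.8]
contact_force: [0.6, 0.0, -1.7]
gripper_width: 0.0199
```

Request:
step_arm([
  {"tx":0,"ty":0,"tz":0,"ax":0,"ay":0,"az":0,"claw":-1},
  {"tx":0,"ty":0,"tz":0,"ax":0,"ay":0,"az":0,"claw":-1},
])

```text
time_s: 44.85
tcp_pos: [0.5734, -0.0194, 0.1981]
eef_rot: [-180.0, 0.0, 16.0]
contact_force: [0.1, 0.5, -1.1]
gripper_width: 0.0196
```

Request:
step_arm([
  {"tx":2,"ty":0,"tz":-30,"ax":0,"ay":0,"az":0,"claw":-1},
  {"tx":0,"ty":0,"tz":-35,"ax":0,"ay":0,"az":0,"claw":-1},
  {"tx":0,"ty":0,"tz":-21,"ax":0,"ay":0,"az":0,"claw":-1},
  {"tx":0,"ty":0,"tz":0,"ax":0,"ay":0,"az":0,"claw":-1},
  {"tx":0,"ty":0,"tz":0,"ax":0,"ay":0,"az":0,"claw":-0.36},
  {"tx":0,"ty":0,"tz":0,"ax":0,"ay":0,"az":0,"claw":-0.36},
  {"tx":0,"ty":0,"tz":0,"ax":0,"ay":0,"az":0,"claw":-0.36},
  {"tx":0,"ty":0,"tz":35,"ax":0,"ay":0,"az":0,"claw":-0.36},
  {"tx":0,"ty":0,"tz":45,"ax":0,"ay":0,"az":0,"claw":-0.36},
  {"tx":0,"ty":0,"tz":45,"ax":0,"ay":0,"az":0,"claw":-0.36},
  {"tx":0,"ty":0,"tz":0,"ax":0,"ay":0,"az":0,"claw":-0.36},
])

```text
time_s: 45.95
tcp_pos: [0.5791, -0.0195, 0.2459]
eef_rot: [179.9, -0.8, 16.1]
contact_force: [0.1, 0.4, -0.5]
gripper_width: 0.0281
```

Request:
step_arm([
  {"tx":-32,"ty":0,"tz":0,"ax":0,"ay":0,"az":-8,"claw":0.5},
  {"tx":-33,"ty":0,"tz":10,"ax":0,"ay":0,"az":-8,"claw":0.5},
  {"tx":0,"ty":0,"tz":0,"ax":0,"ay":0,"az":0,"claw":0.5},
  {"tx":0,"ty":0,"tz":0,"ax":0,"ay":0,"az":0,"claw":0.5},
  {"tx":0,"ty":0,"tz":0,"ax":0,"ay":0,"az":0,"claw":0.5},
])

```text
time_s: 46.45
tcp_pos: [0.5111, -0.0196, 0.248]
eef_rot: [-180.0, -0.1, 0.1]
contact_force: [-0.7, 0.1, -0.6]
gripper_width: 0.0619
```

```bash
python3 sv.py 13 wrist side
python3 - <<'E'
from n import *
for f in('wrist13','side13'):
    for p in((.6,.237),(.591,.357),(.409,.191)):
        try: blk(load(f),*p)
        except Exception as e: print(f,p,'none')
E
```

```text
{'time_s': 46.45, 'joints': [19.8, 4.9, -19.5, 0.0, -65.6, 70.3], 'tcp_pos': [0.511, -0.02, 0.248], 'eef_rot': [-179.976, -0.091, 0.115], 'contact_force': [-0.732, 0.069, -0.638], 'moment': [0.006, -0.072, -0.0], 'gripper_width': 0.062}
wrist [ 0.577 -0.019  0.387]
side [0.378 1.187 0.912]
wrist13 (0.6, 0.237) none
wrist13 (0.591, 0.357) none
wrist13 (0.409, 0.191) none
side13 (0.6, 0.237) none
px [249. 355.] 238 xy 614.5 333.7 size 33 35 shortaxis 134.4 => yaw 44.4 ztop 32
px [342. 323.] 286 xy 408.9 191.1 size 36 54 shortaxis 163.3 => yaw 73.3 ztop 32
```

View pics/wrist13.png

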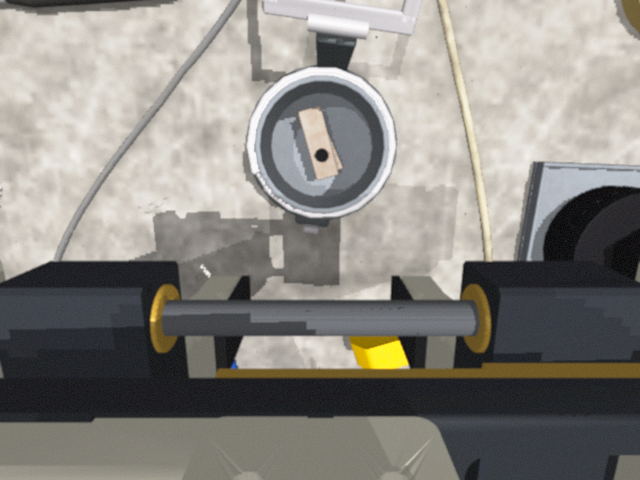

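Both small blocks lie one on the other in the barrel (at about (320,150)). The far block has been knocked from (591,357) to about (614,332), which I'll allow for. Next is the near block at (409,191).

Request:
step_arm([
  {"tx":-17,"ty":35,"tz":0,"ax":0,"ay":0,"az":8.2,"claw":0.5},
  {"tx":-17,"ty":35,"tz":0,"ax":0,"ay":0,"az":8.2,"claw":0.5},
  {"tx":-17,"ty":35,"tz":0,"ax":0,"ay":0,"az":8.2,"claw":0.5},
  {"tx":-17,"ty":35,"tz":0,"ax":0,"ay":0,"az":8.2,"claw":0.5},
  {"tx":-17,"ty":35,"tz":0,"ax":0,"ay":0,"az":8.2,"claw":0.5},
  {"tx":-17,"ty":35.5,"tz":0,"ax":0,"ay":0,"az":8.2,"claw":0.5},
  {"tx":0,"ty":0,"tz":-40,"ax":0,"ay":0,"az":8.2,"claw":0.5},
  {"tx":0,"ty":0,"tz":-40,"ax":0,"ay":0,"az":8.2,"claw":0.5},
  {"tx":0,"ty":0,"tz":-40,"ax":0,"ay":0,"az":8.2,"claw":0.5},
  {"tx":0,"ty":0,"tz":-40,"ax":0,"ay":0,"az":0,"claw":0.5},
  {"tx":0,"ty":0,"tz":0,"ax":0,"ay":0,"az":0,"claw":0.5},
  {"tx":0,"ty":0,"tz":0,"ax":0,"ay":0,"az":0,"claw":0.5},
])

```text
time_s: 47.75
tcp_pos: [0.4088, 0.1908, 0.0874]
eef_rot: [-180.0, 0.1, 73.8]
contact_force: [-0.2, 0.6, 0.9]
gripper_width: 0.0659
```

Request:
step_arm([
  {"tx":0,"ty":0,"tz":0,"ax":0,"ay":0,"az":0,"claw":0.5},
  {"tx":0,"ty":0,"tz":0,"ax":0,"ay":0,"az":0,"claw":0.5},
])

```text
time_s: 47.95
tcp_pos: [0.4095, 0.1917, 0.0892]
eef_rot: [179.9, -0.2, 73.8]
contact_force: [-0.1, 0.0, 0.4]
gripper_width: 0.0657
```

```bash
python3 sv.py 14 wrist side
python3 - <<'E'
from n import *
for f in('wrist14','side14'):
    for p in((.614,.332),(.409,.191)):
        try: blk(load(f),*p)
        except Exception as e: print(f,p,'none')
E
```

```text
{'time_s': 47.95, 'joints': [50.2, 9.3, -38.6, 0.0, -41.9, 113.6], 'tcp_pos': [0.41, 0.192, 0.089], 'eef_rot': [179.906, -0.177, 73.839], 'contact_force': [-0.067, 0.016, 0.391], 'moment': [-0.091, -0.151, -0.005], 'gripper_width': 0.066}
wrist [0.427 0.256 0.228]
side [0.378 1.187 0.912]
wrist14 (0.614, 0.332) none
px [318. 259.] 4931 xy 409.0 195.3 size 35 42 shortaxis 163.5 => yaw 73.5 ztop 30
px [247. 352.] 357 xy 621.1 325.1 size 36 54 shortaxis 41.9 => yaw -48.1 ztop 32
px [342. 323.] 289 xy 409.5 191.4 size 36 54 shortaxis 161.3 => yaw 71.3 ztop 32
```

Request:
step_arm([
  {"tx":-0.5,"ty":-0.5,"tz":-30,"ax":0,"ay":0,"az":0,"claw":0.5},
  {"tx":0,"ty":0,"tz":-26,"ax":0,"ay":0,"az":0,"claw":0.5},
  {"tx":0,"ty":0,"tz":0,"ax":0,"ay":0,"az":0,"claw":0.5},
  {"tx":0,"ty":0,"tz":0,"ax":0,"ay":0,"az":0,"claw":-1},
  {"tx":0,"ty":0,"tz":0,"ax":0,"ay":0,"az":0,"claw":-1},
  {"tx":0,"ty":0,"tz":0,"ax":0,"ay":0,"az":0,"claw":-1},
  {"tx":0,"ty":0,"tz":0,"ax":0,"ay":0,"az":0,"claw":-1},
  {"tx":0,"ty":0,"tz":0,"ax":0,"ay":0,"az":0,"claw":-1},
  {"tx":0,"ty":0,"tz":0,"ax":0,"ay":0,"az":0,"claw":-1},
  {"tx":0,"ty":0,"tz":0,"ax":0,"ay":0,"az":0,"claw":-1},
], newtons=40)

```text
time_s: 49.05
tcp_pos: [0.4083, 0.1906, 0.0321]
eef_rot: [180.0, -0.1, 73.9]
contact_force: [-2.7, 1.0, 8.0]
gripper_width: 0.0345
```

Request:
step_arm([
  {"tx":0,"ty":0,"tz":20,"ax":0,"ay":0,"az":0,"claw":-1},
  {"tx":0,"ty":0,"tz":40,"ax":0,"ay":0,"az":0,"claw":-1},
  {"tx":0,"ty":0,"tz":45,"ax":0,"ay":0,"az":0,"claw":-1},
  {"tx":0,"ty":0,"tz":45,"ax":0,"ay":0,"az":0,"claw":-1},
  {"tx":0,"ty":0,"tz":25,"ax":0,"ay":0,"az":0,"claw":-1},
  {"tx":27.7,"ty":-35,"tz":0,"ax":0,"ay":0,"az":0,"claw":-1},
  {"tx":27.7,"ty":-35,"tz":0,"ax":0,"ay":0,"az":0,"claw":-1},
  {"tx":27.7,"ty":-35,"tz":0,"ax":0,"ay":0,"az":0,"claw":-1},
  {"tx":27.7,"ty":-35,"tz":0,"ax":0,"ay":0,"az":0,"claw":-1},
  {"tx":27.7,"ty":-35,"tz":0,"ax":0,"ay":0,"az":0,"claw":-1},
  {"tx":28,"ty":-35,"tz":0,"ax":0,"ay":0,"az":0,"claw":-1},
  {"tx":0,"ty":0,"tz":0,"ax":0,"ay":0,"az":0,"claw":-1},
])

```text
time_s: 50.25
tcp_pos: [0.5762, -0.0236, 0.2049]
eef_rot: [-179.9, 0.1, 73.6]
contact_force: [-1.0, 0.7, -4.7]
gripper_width: 0.0351
```

Request:
step_arm([
  {"tx":0,"ty":0,"tz":-10,"ax":0,"ay":0,"az":0,"claw":-1},
  {"tx":0,"ty":0,"tz":0,"ax":0,"ay":0,"az":0,"claw":-1},
  {"tx":0,"ty":0,"tz":0,"ax":0,"ay":0,"az":0,"claw":-1},
])

```text
time_s: 50.55
tcp_pos: [0.5735, -0.0191, 0.1957]
eef_rot: [-179.9, 0.0, 73.9]
contact_force: [0.7, 0.5, -3.5]
gripper_width: 0.0347
```

Request:
step_arm([
  {"tx":2,"ty":0,"tz":-25,"ax":0,"ay":0,"az":0,"claw":-1},
  {"tx":0,"ty":0,"tz":-25,"ax":0,"ay":0,"az":0,"claw":-1},
  {"tx":0,"ty":0,"tz":0,"ax":0,"ay":0,"az":0,"claw":-1},
  {"tx":0,"ty":0,"tz":0,"ax":0,"ay":0,"az":0,"claw":-1},
  {"tx":0,"ty":0,"tz":0,"ax":0,"ay":0,"az":0,"claw":0.3},
  {"tx":0,"ty":0,"tz":0,"ax":0,"ay":0,"az":0,"claw":0.3},
  {"tx":0,"ty":0,"tz":0,"ax":0,"ay":0,"az":0,"claw":0.3},
  {"tx":0,"ty":0,"tz":0,"ax":0,"ay":0,"az":0,"claw":0.3},
  {"tx":0,"ty":0,"tz":40,"ax":0,"ay":0,"az":0,"claw":0.5},
  {"tx":0,"ty":0,"tz":45,"ax":0,"ay":0,"az":0,"claw":0.5},
])

```text
time_s: 51.55
tcp_pos: [0.5754, -0.0201, 0.2311]
eef_rot: [-179.8, 0.1, 73.8]
contact_force: [1.9, 0.5, -0.1]
gripper_width: 0.064
```

Request:
step_arm([
  {"tx":0,"ty":40,"tz":0,"ax":0,"ay":0,"az":-8.5,"claw":0.5},
  {"tx":0,"ty":40,"tz":0,"ax":0,"ay":0,"az":-8.5,"claw":0.5},
  {"tx":0,"ty":40,"tz":0,"ax":0,"ay":0,"az":-8.5,"claw":0.5},
  {"tx":0,"ty":40,"tz":0,"ax":0,"ay":0,"az":-8.5,"claw":0.5},
  {"tx":0,"ty":40,"tz":0,"ax":0,"ay":0,"az":-8.5,"claw":0.5},
  {"tx":0,"ty":40,"tz":0,"ax":0,"ay":0,"az":-8.5,"claw":0.5},
  {"tx":0,"ty":40,"tz":0,"ax":0,"ay":0,"az":-8.5,"claw":0.5},
  {"tx":0,"ty":40,"tz":0,"ax":0,"ay":0,"az":-8.5,"claw":0.5},
  {"tx":0,"ty":20,"tz":0,"ax":0,"ay":0,"az":-8.5,"claw":0.5},
  {"tx":0,"ty":0,"tz":0,"ax":0,"ay":0,"az":-8.5,"claw":0.5},
  {"tx":0,"ty":0,"tz":0,"ax":0,"ay":0,"az":-8.5,"claw":0.5},
  {"tx":0,"ty":0,"tz":0,"ax":0,"ay":0,"az":-8.5,"claw":0.5},
])

```text
time_s: 52.75
tcp_pos: [0.5764, 0.3206, 0.2314]
eef_rot: [180.0, -0.0, -28.5]
contact_force: [-0.8, -0.2, 0.3]
gripper_width: 0.0655
```

Request:
step_arm([
  {"tx":0,"ty":0,"tz":0,"ax":0,"ay":0,"az":-8.5,"claw":0.5},
  {"tx":0,"ty":0,"tz":0,"ax":0,"ay":0,"az":-8.5,"claw":0.5},
  {"tx":0,"ty":0,"tz":0,"ax":0,"ay":0,"az":-3,"claw":0.5},
  {"tx":0,"ty":0,"tz":0,"ax":0,"ay":0,"az":0,"claw":0.5},
  {"tx":0,"ty":0,"tz":0,"ax":0,"ay":0,"az":0,"claw":0.5},
])

```text
time_s: 53.25
tcp_pos: [0.5765, 0.3202, 0.2315]
eef_rot: [-180.0, -0.0, -48.1]
contact_force: [0.4, -0.7, 0.1]
gripper_width: 0.0658
```

```bash
python3 sv.py 15 wrist side
python3 - <<'E'
from n import *
for f in('wrist15','side15'):
    for p in((.621,.325),(.409,.191)):
        try: blk(load(f),*p)
        except Exception as e: print(f,p,'none')
E
```

```text
{'time_s': 53.25, 'joints': [46.0, 19.6, -2.6, 0.0, -67.8, -4.0], 'tcp_pos': [0.577, 0.32, 0.232], 'eef_rot': [-179.987, -0.003, -48.053], 'contact_force': [0.389, -0.675, 0.148], 'moment': [0.065, -0.018, 0.031], 'gripper_width': 0.066}
wrist [0.62  0.272 0.37 ]
side [0.378 1.187 0.912]
px [282. 186.] 2227 xy 620.5 323.4 size 35 49 shortaxis 42.3 => yaw -47.7 ztop 30
wrist15 (0.409, 0.191) none
px [247. 352.] 355 xy 621.8 325.0 size 36 55 shortaxis 42.7 => yaw -47.3 ztop 32
side15 (0.409, 0.191) none
```

Request:
step_arm([
  {"tx":22,"ty":2,"tz":-30,"ax":0,"ay":0,"az":0,"claw":0.5},
  {"tx":22.2,"ty":1.8,"tz":-40,"ax":0,"ay":0,"az":0,"claw":0.5},
  {"tx":0,"ty":0,"tz":-45,"ax":0,"ay":0,"az":0,"claw":0.5},
  {"tx":0,"ty":0,"tz":-30,"ax":0,"ay":0,"az":0,"claw":0.5},
  {"tx":0,"ty":0,"tz":0,"ax":0,"ay":0,"az":0,"claw":0.5},
  {"tx":0,"ty":0,"tz":0,"ax":0,"ay":0,"az":0,"claw":0.5},
  {"tx":0,"ty":0,"tz":0,"ax":0,"ay":0,"az":0,"claw":0.5},
])

```text
time_s: 54.05
tcp_pos: [0.6219, 0.325, 0.089]
eef_rot: [-179.8, -0.0, -48.1]
contact_force: [-0.6, -1.3, 0.9]
gripper_width: 0.0658
```

Request:
step_arm([
  {"tx":-0.7,"ty":-0.7,"tz":-30,"ax":0,"ay":0,"az":0,"claw":0.5},
  {"tx":0,"ty":0,"tz":-25,"ax":0,"ay":0,"az":0,"claw":0.5},
  {"tx":0,"ty":0,"tz":0,"ax":0,"ay":0,"az":0,"claw":0.5},
  {"tx":0,"ty":0,"tz":0,"ax":0,"ay":0,"az":0,"claw":-1},
  {"tx":0,"ty":0,"tz":0,"ax":0,"ay":0,"az":0,"claw":-1},
  {"tx":0,"ty":0,"tz":0,"ax":0,"ay":0,"az":0,"claw":-1},
  {"tx":0,"ty":0,"tz":0,"ax":0,"ay":0,"az":0,"claw":-1},
  {"tx":0,"ty":0,"tz":0,"ax":0,"ay":0,"az":0,"claw":-1},
  {"tx":0,"ty":0,"tz":0,"ax":0,"ay":0,"az":0,"claw":-1},
  {"tx":0,"ty":0,"tz":0,"ax":0,"ay":0,"az":0,"claw":-1},
], newtons=40)

```text
time_s: 55.05
tcp_pos: [0.6202, 0.3236, 0.0324]
eef_rot: [-179.9, -0.0, -48.1]
contact_force: [-1.3, -1.2, 5.4]
gripper_width: 0.0345
```

Request:
step_arm([
  {"tx":0,"ty":0,"tz":20,"ax":0,"ay":0,"az":0,"claw":-1},
  {"tx":0,"ty":0,"tz":40,"ax":0,"ay":0,"az":0,"claw":-1},
  {"tx":0,"ty":0,"tz":45,"ax":0,"ay":0,"az":0,"claw":-1},
  {"tx":0,"ty":0,"tz":45,"ax":0,"ay":0,"az":0,"claw":-1},
  {"tx":0,"ty":0,"tz":25,"ax":0,"ay":0,"az":0,"claw":-1},
  {"tx":-5,"ty":-38,"tz":0,"ax":0,"ay":0,"az":0,"claw":-1},
  {"tx":-5,"ty":-38,"tz":0,"ax":0,"ay":0,"az":0,"claw":-1},
  {"tx":-5,"ty":-38,"tz":0,"ax":0,"ay":0,"az":0,"claw":-1},
  {"tx":-5,"ty":-38,"tz":0,"ax":0,"ay":0,"az":0,"claw":-1},
  {"tx":-5,"ty":-38,"tz":0,"ax":0,"ay":0,"az":0,"claw":-1},
  {"tx":-5,"ty":-38,"tz":0,"ax":0,"ay":0,"az":0,"claw":-1},
  {"tx":-5,"ty":-38,"tz":0,"ax":0,"ay":0,"az":0,"claw":-1},
])

```text
time_s: 56.25
tcp_pos: [0.5838, 0.0558, 0.2055]
eef_rot: [179.9, 0.1, -48.2]
contact_force: [0.1, -0.3, -3.1]
gripper_width: 0.0345
```

Request:
step_arm([
  {"tx":-5,"ty":-38,"tz":0,"ax":0,"ay":0,"az":0,"claw":-1},
  {"tx":-5,"ty":-39,"tz":-10,"ax":0,"ay":0,"az":0,"claw":-1},
  {"tx":0,"ty":0,"tz":0,"ax":0,"ay":0,"az":0,"claw":-1},
  {"tx":0,"ty":0,"tz":0,"ax":0,"ay":0,"az":0,"claw":-1},
  {"tx":0,"ty":0,"tz":0,"ax":0,"ay":0,"az":0,"claw":-1},
])

```text
time_s: 56.75
tcp_pos: [0.575, -0.0193, 0.1961]
eef_rot: [180.0, 0.0, -48.2]
contact_force: [0.2, 0.2, -3.2]
gripper_width: 0.035
```

Request:
step_arm([
  {"tx":0.5,"ty":0,"tz":-25,"ax":0,"ay":0,"az":0,"claw":-1},
  {"tx":0,"ty":0,"tz":-25,"ax":0,"ay":0,"az":0,"claw":-1},
  {"tx":0,"ty":0,"tz":0,"ax":0,"ay":0,"az":0,"claw":-1},
  {"tx":0,"ty":0,"tz":0,"ax":0,"ay":0,"az":0,"claw":-1},
  {"tx":0,"ty":0,"tz":0,"ax":0,"ay":0,"az":0,"claw":0.3},
  {"tx":0,"ty":0,"tz":0,"ax":0,"ay":0,"az":0,"claw":0.3},
  {"tx":0,"ty":0,"tz":0,"ax":0,"ay":0,"az":0,"claw":0.3},
  {"tx":0,"ty":0,"tz":0,"ax":0,"ay":0,"az":0,"claw":0.3},
  {"tx":0,"ty":0,"tz":40,"ax":0,"ay":0,"az":0,"claw":0.5},
  {"tx":0,"ty":0,"tz":45,"ax":0,"ay":0,"az":0,"claw":0.5},
  {"tx":0,"ty":0,"tz":40,"ax":0,"ay":0,"az":0,"claw":0.5},
  {"tx":-35,"ty":0,"tz":0,"ax":0,"ay":0,"az":8,"claw":0.5},
])

```text
time_s: 57.95
tcp_pos: [0.5456, -0.0194, 0.2774]
eef_rot: [-179.6, -0.4, -40.1]
contact_force: [-1.1, 0.8, -1.1]
gripper_width: 0.0657
```

Request:
step_arm([
  {"tx":-40,"ty":20,"tz":40,"ax":0,"ay":0,"az":8,"claw":0.5},
  {"tx":0,"ty":0,"tz":40,"ax":0,"ay":0,"az":8,"claw":0.5},
  {"tx":0,"ty":0,"tz":40,"ax":0,"ay":0,"az":8,"claw":0.5},
  {"tx":0,"ty":0,"tz":40,"ax":0,"ay":0,"az":8,"claw":0.5},
  {"tx":0,"ty":0,"tz":0,"ax":0,"ay":0,"az":8,"claw":0.5},
  {"tx":0,"ty":0,"tz":0,"ax":0,"ay":0,"az":0,"claw":0.5},
  {"tx":0,"ty":0,"tz":0,"ax":0,"ay":0,"az":0,"claw":0.5},
])

```text
time_s: 58.65
tcp_pos: [0.5067, -0.0031, 0.4241]
eef_rot: [180.0, 0.1, -0.4]
contact_force: [-0.0, 1.1, 0.3]
gripper_width: 0.0657
```

```bash
python3 sv.py 16 wrist side top
python3 - <<'E'
from n import *
print('side');blocks(load('side16'));print('wrist');blocks(load('wrist16'))
c=load('wrist16');W=pts(c);m=np.hypot(W[...,0]-.5755,W[...,1]+.0194)<.038;print('barrel inside z',m.sum(),np.round(np.percentile(W[m][:,2],[2,25,50,75,98]),3))
E
```

```text
{'time_s': 58.65, 'joints': [21.9, 0.6, -1.5, -0.0, -87.9, 67.7], 'tcp_pos': [0.507, -0.003, 0.424], 'eef_rot': [179.999, 0.056, -0.403], 'contact_force': [-0.049, 1.133, 0.348], 'moment': [-0.076, -0.031, 0.013], 'gripper_width': 0.066}
wrist [ 0.573 -0.003  0.563]
side [0.378 1.187 0.912]
top [ 0.184 -0.118  1.17 ]
side
px [266. 209.] n 140 xy 712 -344 size 76 104 shortaxis 43.6 ztop 23
px [352. 240.] n 159 xy 369 -179 size 17 139 shortaxis 82.8 ztop 39
px [359. 261.] n 172 xy 379 -79 size 31 58 shortaxis 16.8 ztop 47
px [208. 402.] n 135 xy 666 492 size 16 43 shortaxis 99.8 ztop 47
wrist
px [605.  21.] n 84 xy 718 -369 size 14 57 shortaxis 86.2 ztop 19
px [447. 235.] n 314 xy 412 -186 size 9 81 shortaxis 85.7 ztop 34
px [ 17. 254.] n 79 xy 414 450 size 12 33 shortaxis 44.3 ztop 23
px [372. 272.] n 454 xy 388 -75 size 26 64 shortaxis 45.5 ztop 48
barrel inside z 3879 [0.004 0.081 0.11  0.485 0.494]
```

View pics/wrist16.png

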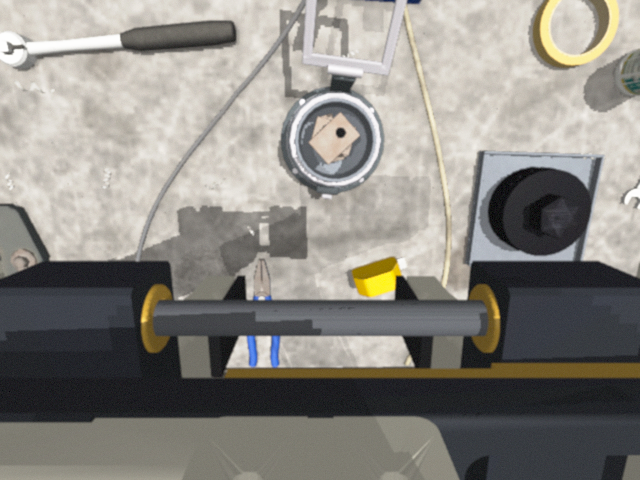

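View pics/side16.png

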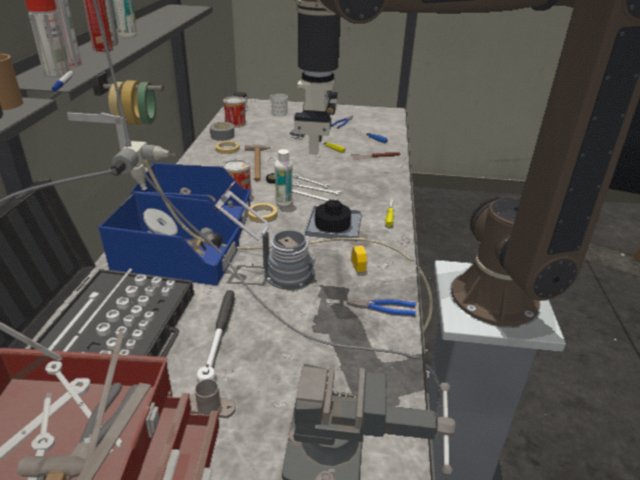

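The wrist view shows blocks stacked in the barrel at (335,138) and the cap flat in the tray at (540,212). The hasp is back, and no blocks are left on the bench in either view. One last check is the height of the top block below the rim.

Run:
```python
from n import *
c=load('wrist16');W=pts(c);d=np.hypot(W[...,0]-.5755,W[...,1]+.0194);hs=cv2.cvtColor(c['image'],cv2.COLOR_BGR2HSV)
m=(d<.041)&(W[...,2]<.2)&(hs[...,0]<25)&(hs[...,1]>35);print('block px in mouth z',m.sum(),np.round(np.percentile(W[m][:,2],[2,25,50,75,99]),3))
rim=(d>.043)&(d<.046)&(W[...,2]>.1)&(W[...,2]<.2);print('rim z',np.round(np.median(W[rim][:,2]),3))
for f in('side3','side16'):
    V=pts(load(f));im=load(f)['image'];k=(V[...,0]>.66)&(V[...,0]<.8)&(V[...,1]>-.1)&(V[...,1]<.06)&(V[...,2]>.14)&(V[...,2]<.25)&(im.min(2)>90);print(f,'hasp',k.sum(),np.round(V[k].mean(0),3),np.round(V[k].max(0),3))
```

```text
block px in mouth z 1355 [0.048 0.108 0.109 0.11  0.111]
rim z 0.121
side3 hasp 393 [ 0.726 -0.034  0.189] [0.788 0.019 0.25 ]
side16 hasp 399 [ 0.726 -0.034  0.189] [0.787 0.02  0.25 ]
```

```bash
python3 -c "
from plant import r
print(r.close_job())"
```

```text
the job is handed in; nothing more can be done
None
```

The barrel is loaded and the job is handed in, at about 59 s of robot time.

- **Hasp:** I swung it to about 115° by its knob and let it fall back to its stop. It lay in the same place in the last view.
- **Cap:** I unscrewed it 2.5 turns in three strokes, lifted it clear and set it flat in the tray, boss up. Its plate measured 54 mm high and the boss top 84 mm.
- **Blocks:** All four blocks on the bench are in the barrel, two small and two large. One large block was knocked a few centimetres aside during the run, so I measured it again before gripping it.

In the last pictures no block was left on the bench. The blocks are piled on top of each other, so the pile is tall: the top face lies at about 110 mm, 11–12 mm below the rim. The barrel and hasp are open, and the other things looked undisturbed; I measured none of them precisely except the tape roll and tape measure. No check failed, and no force reading I saw went over about 15 N. My readings of the tape roll and the tape measure differed by up to about 10 mm between views, which I put down to part of each being hidden.

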